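Brass of a dismantled clock made ready for the wash

TASK

Get the brass of this dismantled clock ready for the wash: take the lid off the wash basket and set it down on the bench clear of the basket, tip the parts tray over the basket on the outer corner of its brass bay so that only the brass bushes drop in, stand the tray flat on its felt again with the nuts and screws still in their own bays, and put the lid back on the basket. Lay all the mainspring barrels on their sides in one row along the middle of the draining board, square to it and touching one another, the first against the ledge, and push the wooden chock, slope first, up against the last one so that the row cannot roll apart. Leave the pliers and the oil bottle where they are.

Things in the scene. Friction and masses are not known exactly. Their poses are not given: they have to be found in the camera images.
- tray: White slick-plastic parts tray, 144 x 144 mm, 27 mm high, floor 3 mm, 4 mm walls and cross dividers: 2 x 2 bays. Origin: centre of the underside; z up. Blue grip fin, 60 mm along x, 12 mm thick, on the middle of the cross, 27 to 69 mm above the underside. Bays: +x +y brass bushes, +x -y bright nuts, -x +y blue-black screws, -x -y empty. About 0.3 kg.
- pour (a point): Outer corner of the tray floor at the brass bay's rim gap, (72, 72, 3) mm in the tray's frame. Every bay has such a gap at its outer corner: both walls stop 36 mm short of the corner, open right down to the floor. Parts slide on the floor from about 15 degrees of tilt, along the walls into the corner from about 30.
- felt: Dark green felt square, 210 x 210 x 3 mm, fixed on the bench, on which the tray stands. Origin: centre of its underside.
- bush1: Brass bush, 14 mm in diameter, 12 mm high, in the tray's brass bay; three to five of bush1 to bush5 are there. Origin: centre of its underside.
- bush2: Brass bush, 14 mm in diameter, 12 mm high, in the tray's brass bay; three to five of bush1 to bush5 are there. Origin: centre of its underside.
- bush3: Brass bush, 14 mm in diameter, 12 mm high, in the tray's brass bay; three to five of bush1 to bush5 are there. Origin: centre of its underside.
- bush4: Brass bush, 14 mm in diameter, 12 mm high, in the tray's brass bay; three to five of bush1 to bush5 are there. Origin: centre of its underside.
- bush5: Brass bush, 14 mm in diameter, 12 mm high, in the tray's brass bay; three to five of bush1 to bush5 are there. Origin: centre of its underside.
- nut1: Bright steel nut, 14 mm in diameter, 9 mm high, in the +x -y bay of the tray. Origin: centre of its underside.
- nut2: Bright steel nut, 14 mm in diameter, 9 mm high, in the +x -y bay of the tray. Origin: centre of its underside.
- screw1: Blue-black steel screw head, 13 mm in diameter, 10 mm high, in the -x +y bay of the tray. Origin: centre of its underside.
- screw2: Blue-black steel screw head, 13 mm in diameter, 10 mm high, in the -x +y bay of the tray. Origin: centre of its underside.
- basket: Round stainless wash basket standing on a red and white drip dish, fixed to the bench. Dish 132 mm in diameter, 14 mm high; basket 112 mm outside, 106 mm inside diameter, inner floor 16 mm and rim 62 mm above the bench, open at the top. Origin: centre of the dish's underside, on the bench; z up.
- lid: Loose lid of the basket: disc 120 mm in diameter, 4 mm thick; below it a boss 94 mm in diameter, 6 mm high, that goes loosely inside the rim; on top a black knob 20 mm in diameter, 26 mm high. Origin: centre of the boss's underside: disc 6 to 10 mm, knob 10 to 36 mm above it; z up. On the basket the origin is 56 mm above the bench. 0.13 kg.
- board: Draining board, fixed on the bench: aluminium plate 250 mm (its x) x 92 mm (y), 5 mm thick, with a ledge 12 mm thick across its +x end that stands 26 mm above the plate. Origin: centre of the underside; z up.
- ledge (a point): Middle of the ledge's inner face at the level of the plate's top, (113, 0, 5) mm in the board's frame and with its axes; the free plate runs from here 238 mm towards -x.
- barrel1: Mainspring barrel: brass drum 42 mm in diameter and 60 mm long with flat ends and a toothed rim at one end, lying on its side on the bench; it rolls when pushed. Two to four of barrel1 to barrel4 are there. Origin: its middle, on its axis (21 mm above what it lies on); its x axis runs along the drum. About 0.3 kg.
- barrel2: Mainspring barrel: brass drum 42 mm in diameter and 60 mm long with flat ends and a toothed rim at one end, lying on its side on the bench; it rolls when pushed. Two to four of barrel1 to barrel4 are there. Origin: its middle, on its axis (21 mm above what it lies on); its x axis runs along the drum. About 0.3 kg.
- barrel3: Mainspring barrel: brass drum 42 mm in diameter and 60 mm long with flat ends and a toothed rim at one end, lying on its side on the bench; it rolls when pushed. Two to four of barrel1 to barrel4 are there. Origin: its middle, on its axis (21 mm above what it lies on); its x axis runs along the drum. About 0.3 kg.
- barrel4: Mainspring barrel: brass drum 42 mm in diameter and 60 mm long with flat ends and a toothed rim at one end, lying on its side on the bench; it rolls when pushed. Two to four of barrel1 to barrel4 are there. Origin: its middle, on its axis (21 mm above what it lies on); its x axis runs along the drum. About 0.3 kg.
- chock: Wooden chock, 54 mm long (x), 60 mm wide (y, vertical sides), 28 mm high: a block from x = -30 to +4 mm and ahead of it a face sloping down at 55 degrees to a toe at x = +24 mm. Touching a barrel on the same plate, its toe line is 11 mm beyond the barrel's middle. Origin: on the underside, 24 mm behind the toe; z up. 0.16 kg.
- toe (a point): Point on the chock: middle of the toe line at the underside, (24, 0, 0) mm in the chock's frame and with its axes.
- pliers: Bystander: black-handled pliers, 160 mm long, 14 mm high, lying loose on the bench. Origin: on the bench under the middle.
- oiler: Bystander: small oil bottle with a red cap, 32 mm in diameter, 62 mm high, standing loose on the bench between basket and tray. Origin: centre of its underside.

How it is judged:
On the way, in this order (a step that is already met when the one before it is completed fails the run):
1. The lid is off the basket and set down flat on the bench clear of it (horizontal distance between lid and basket above 0.115 m and height (world z) of lid below 0.015 m and angle between lid's own z axis and vertical below 0.1 rad), for 0.2 s.
2. The tray is tipped with the outer corner of its brass bay down over the basket (angle between tray's own z axis and vertical above 0.4 rad and horizontal distance between pour and basket below 0.056 m and height (world z) of pour below 0.2 m), for 0.2 s.
At the end, for the whole second after the job is handed in: Bushes in the basket, lid seated on it; nuts and screws in their bays, tray flat on the felt (within 40 mm); barrels in one row from the ledge, gaps under 3 mm, 14 mm off centre and 8 degrees at most; the chock's slope within 4 mm of the last, within 18 mm and 10 degrees; all at rest ((x of barrel1 in the frame of ledge between -0.024 and -0.018 m or (x of barrel1 in the frame of ledge between -0.069 and -0.06 m and (x of barrel2 in the frame of ledge between -0.024 and -0.018 m or x of barrel3 in the frame of ledge between -0.024 and -0.018 m or x of barrel4 in the frame of ledge between -0.024 and -0.018 m)) or (x of barrel1 in the frame of ledge between -0.114 and -0.102 m and (x of barrel2 in the frame of ledge between -0.069 and -0.06 m or x of barrel3 in the frame of ledge between -0.069 and -0.06 m or x of barrel4 in the frame of ledge between -0.069 and -0.06 m)) or (x of barrel1 in the frame of ledge between -0.159 and -0.144 m and (x of barrel2 in the frame of ledge between -0.114 and -0.102 m or x of barrel3 in the frame of ledge between -0.114 and -0.102 m or x of barrel4 in the frame of ledge between -0.114 and -0.102 m))) and (x of barrel2 in the frame of ledge between -0.024 and -0.018 m or (x of barrel2 in the frame of ledge between -0.069 and -0.06 m and (x of barrel1 in the frame of ledge between -0.024 and -0.018 m or x of barrel3 in the frame of ledge between -0.024 and -0.018 m or x of barrel4 in the frame of ledge between -0.024 and -0.018 m)) or (x of barrel2 in the frame of ledge between -0.114 and -0.102 m and (x of barrel1 in the frame of ledge between -0.069 and -0.06 m or x of barrel3 in the frame of ledge between -0.069 and -0.06 m or x of barrel4 in the frame of ledge between -0.069 and -0.06 m)) or (x of barrel2 in the frame of ledge between -0.159 and -0.144 m and (x of barrel1 in the frame of ledge between -0.114 and -0.102 m or x of barrel3 in the frame of ledge between -0.114 and -0.102 m or x of barrel4 in the frame of ledge between -0.114 and -0.102 m))) and (x of barrel3 in the frame of ledge between -0.024 and -0.018 m or (x of barrel3 in the frame of ledge between -0.069 and -0.06 m and (x of barrel1 in the frame of ledge between -0.024 and -0.018 m or x of barrel2 in the frame of ledge between -0.024 and -0.018 m or x of barrel4 in the frame of ledge between -0.024 and -0.018 m)) or (x of barrel3 in the frame of ledge between -0.114 and -0.102 m and (x of barrel1 in the frame of ledge between -0.069 and -0.06 m or x of barrel2 in the frame of ledge between -0.069 and -0.06 m or x of barrel4 in the frame of ledge between -0.069 and -0.06 m)) or (x of barrel3 in the frame of ledge between -0.159 and -0.144 m and (x of barrel1 in the frame of ledge between -0.114 and -0.102 m or x of barrel2 in the frame of ledge between -0.114 and -0.102 m or x of barrel4 in the frame of ledge between -0.114 and -0.102 m))) and (x of barrel4 in the frame of ledge between -0.024 and -0.018 m or (x of barrel4 in the frame of ledge between -0.069 and -0.06 m and (x of barrel1 in the frame of ledge between -0.024 and -0.018 m or x of barrel2 in the frame of ledge between -0.024 and -0.018 m or x of barrel3 in the frame of ledge between -0.024 and -0.018 m)) or (x of barrel4 in the frame of ledge between -0.114 and -0.102 m and (x of barrel1 in the frame of ledge between -0.069 and -0.06 m or x of barrel2 in the frame of ledge between -0.069 and -0.06 m or x of barrel3 in the frame of ledge between -0.069 and -0.06 m)) or (x of barrel4 in the frame of ledge between -0.159 and -0.144 m and (x of barrel1 in the frame of ledge between -0.114 and -0.102 m or x of barrel2 in the frame of ledge between -0.114 and -0.102 m or x of barrel3 in the frame of ledge between -0.114 and -0.102 m))) and x of any of barrel1, barrel2, barrel3, barrel4 in the frame of toe below 0.015 m and y of barrel1 in the frame of ledge between -0.014 and 0.014 m and z of barrel1 in the frame of ledge between 0.018 and 0.024 m and angle between the x axis of each of barrel1, barrel2, barrel3, barrel4 and the y axis of ledge, either way round below 0.14 rad and linear speed of each of barrel1, barrel2, barrel3, barrel4, chock, tray, lid below 0.02 m/s and x of each of barrel1, barrel2, barrel3, barrel4 in the frame of toe above 0.004 m and y of barrel2 in the frame of ledge between -0.014 and 0.014 m and z of barrel2 in the frame of ledge between 0.018 and 0.024 m and y of barrel3 in the frame of ledge between -0.014 and 0.014 m and z of barrel3 in the frame of ledge between 0.018 and 0.024 m and y of barrel4 in the frame of ledge between -0.014 and 0.014 m and z of barrel4 in the frame of ledge between 0.018 and 0.024 m and y of toe in the frame of ledge between -0.018 and 0.018 m and angle between the x axis of chock and the x axis of ledge, either way round below 0.17 rad and angle between chock's own z axis and vertical below 0.06 rad and z of chock in the frame of ledge between -0.002 and 0.003 m and x of chock in the frame of toe below -0.02 m and horizontal distance between each of bush1, bush2, bush3, bush4, bush5 and basket below 0.057 m and z of bush1 in the frame of basket between 0.012 and 0.057 m and linear speed of each of bush1, bush2, bush3, bush4, bush5 below 0.03 m/s and z of bush2 in the frame of basket between 0.012 and 0.057 m and z of bush3 in the frame of basket between 0.012 and 0.057 m and z of bush4 in the frame of basket between 0.012 and 0.057 m and z of bush5 in the frame of basket between 0.012 and 0.057 m and x of nut1 in the frame of tray between 0 and 0.072 m and y of nut1 in the frame of tray between -0.072 and 0 m and z of nut1 in the frame of tray between 0 and 0.026 m and x of nut2 in the frame of tray between 0 and 0.072 m and y of nut2 in the frame of tray between -0.072 and 0 m and z of nut2 in the frame of tray between 0 and 0.026 m and x of screw1 in the frame of tray between -0.072 and 0 m and y of screw1 in the frame of tray between 0 and 0.072 m and z of screw1 in the frame of tray between 0 and 0.026 m and x of screw2 in the frame of tray between -0.072 and 0 m and y of screw2 in the frame of tray between 0 and 0.072 m and z of screw2 in the frame of tray between 0 and 0.026 m and horizontal distance between tray and felt below 0.04 m and angle between each of tray, lid's own z axis and vertical below 0.05 rad and height (world z) of tray below 0.008 m and horizontal distance between lid and basket below 0.01 m and z of lid in the frame of basket between 0.053 and 0.06 m); the robot touches nothing.
It fails at once if The pliers or the oil bottle are disturbed (moved more than 20 mm, or the bottle tipped) (distance of any of pliers, oiler from where it was at the start of the episode above 0.02 m or angle between oiler's own z axis and vertical above 0.5 rad).
It fails at once if A nut or a screw falls out of the tray into the basket ((horizontal distance between nut1 and basket below 0.056 m and z of nut1 in the frame of basket below 0.045 m) or (horizontal distance between nut2 and basket below 0.056 m and z of nut2 in the frame of basket below 0.045 m) or (horizontal distance between screw1 and basket below 0.056 m and z of screw1 in the frame of basket below 0.045 m) or (horizontal distance between screw2 and basket below 0.056 m and z of screw2 in the frame of basket below 0.045 m)).
Of barrel1, barrel2, barrel3, barrel4 only 2 to 4 are there at a start; the rules pass over those that are not, and their reading is None.
Of bush1, bush2, bush3, bush4, bush5 only 3 to 5 are there at a start; the rules pass over those that are not, and their reading is None.
At some moment in a run one of chock may be knocked a few centimetres aside while the robot is not near it.
It also fails if it takes over 210 s, if anything falls off the work surface, if the arm or the gripper's body presses on something with over 40 N, if the wrist force passes 120 N, or if a joint passes its speed limit or range.

ROBOT

A 7-joint arm with a two-finger parallel gripper is mounted at the origin on the work surface. World frame = base frame: x ahead of the robot, y to its left, z up, the work surface at z = 0. Lengths are in m, angles in rad, forces in N, time in s.
With the tool pointing down it reaches from about 0.4 to 0.85 m from the base axis. Payload 10.4 kg.
Tool frame: the origin (TCP) lies midway between the tips of the shut fingers; the grasp point (between the pads) lies 19 mm behind it; z points along the fingers, x is the direction in which the jaws open and shut, and the axes are right-handed (so a half turn about z gives the same grasp; the last joint's range is limited). The gripper opens to 85 mm and grips with 20 to 120 N. Pads are 22 mm wide; open, the fingers measure 114 mm over their backs; the gripper's body (76 mm by 85 mm) begins 54 mm behind the grasp point. The pads swing forward as they close: fully open they stand 13 mm farther back than shut.
Start: joints at [1.26, 0.332, -0.065, 1.46, 0.022, 1.35, -0.088], TCP at [0.177, -0.599, 0.231] pointing down, gripper open.
Joint ranges: [-2.6, 2.6], [-0.5, 2.12], [-1.47, 1.34], [0.16, 2.42], [-1.27, 4.41], [0.06, 2.06], [-2.6, 2.6]. Speed limits (rad/s): [2.22, 2.22, 2.79, 2.79, 3.14, 3.14, 3.14].

INTERFACE

Orientations are given as a unit quaternion [x, y, z, w].
In Python, from workcell import monitor, eyes, ticket, models gives the robot as it stands.
- The arm moves only by the tool servo_tool, never from a script. Its argument "motion" is a list of rows, each a list of 7 numbers: the opening, from 0 (shut) to 1 (fully open), then the shift along the tool's x, y, z in m, then the turn, a rotation vector about the tool's x, y, z in degrees. In form: [[fingers, tx, ty, tz, rx, ry, rz], ...]. A call has 1 to 20 rows; each row is the pose to reach, as a shift and turn from the pose commanded when the call began, along the tool's axes at that moment; what a row does not reach only later rows make up. A row lasts 1/8 s, in which the tool goes at most 62.5 mm and 10.7 degrees, less where a joint would pass 70% of its speed; a pose out of reach is approached as far as the arm can. A call with a gripper value outside its range is refused whole. The fingers move at their own pace and stop on an object; "grip_force" is the grip in N (left out, the last holds). Time passes only in rows, so rows that repeat a pose let the fingers close. It gives the time, the measured TCP pose, the force and the opening at its end, in the units of the state.
- monitor.get_obs(): the state, without advancing time (a new reading comes with each control period).
- eyes.camera(name): name is "scene" or "side" or "wrist"; returns (picture, depth): 480x640x3 uint8, blue, green, red; 480x640 float32, m along the optical axis (not along the pixel's ray), 0 where there is no reading.
- eyes.camera_info(name): a dict with "intrinsics" (3x3 intrinsics, pixels), "k1" (the pictures are not rectified: a ray, as slopes to the right and down, at radius r is drawn at 1 + k1 r^2 times it, then the intrinsics apply), "extrinsics" (4x4, takes a point from world to camera coordinates); the wrist camera has in their place "tool_from_camera" (4x4, takes a point from camera to tool coordinates, whose origin is the TCP and whose axes are the tool frame's). Camera axes: x right, y down, z forward; pixel columns grow to the right and rows downward; lengths in m; the calibration is good to about 2 mm. A picture is of the moment at which its call begins: read the wrist's pose just before it. camera_info takes no time and is no camera call.
- ticket.hand_in(): hands the job in, once; it reports no verdict.
Trained networks look in the newest picture that a camera, given by its name, has taken for a name from the list of things; names that differ only in an ending like _2 or _b are one class to them, and where a whole thing is asked for, a point or a joint stands for the part that bears it (a point fixed in the world has none). Each returns a list of dicts, best first, with "confidence" (0 to 1); they miss things now and then, are a little off and sometimes report something else, mostly with a low value. They report only what shows in the picture. A call takes as long as a camera call.
- models.boxes_of(camera, thing): "point" ([x, y, z] in m, in the coordinates of the camera as it stood for that picture, good to about 4 mm: the middle of the surface that is visible of it).
The state is a dict: "clock": time; "joint_pos": joint angles; "joint_velocities": joint speeds; "tau": joint torques, N m; "position": TCP position; "ee_rot": TCP orientation; "ft_force": force on the tool from outside, world axes, zero at the start; "torque": the same for the moment, N m; "grip_width": opening from 0.0 (shut) to 1.0 (fully open).
Only numpy, scipy, OpenCV 4.12 (cv2) and the standard library are available. Lean on these libraries where they do the work, as an engineer would, in place of code of your own. Each camera call takes 0.05 s, during which the arm holds its last target. There are 200 camera calls.

## Working session

There is one attempt and no reset: what is moved stays moved. The work goes in short steps, Python scripts to look and compute and a tool call to move; the robot and the scene stay as the last step left them, time stands still between calls to the robot, and variables do not carry over. Pictures are saved under pics/ and viewed, about 12 in all and at most 16, crops included, and the job is handed in when it is done.

Besides the shell and the picture viewer there is one more tool, called after "Call:" as name([rows], argument=value, ...), one row to a line, values as JSON. servo_tool: Moves the arm, as the interface text tells. Its arguments: {"type":"object","properties":{"motion":{"type":"array"},"grip_force":{"type":"number"}},"required":["motion"]}

```bash
mkdir -p pics; ls
cat > h.py <<'E'
import numpy as np,cv2
from workcell import monitor, eyes, ticket, models
from scipy.spatial.transform import Rotation as R
def T_wc(name,obs=None):
    i=eyes.camera_info(name)
    if 'extrinsics' in i: return np.linalg.inv(np.array(i['extrinsics']))
    o=obs or monitor.get_obs()
    T=np.eye(4);T[:3,:3]=R.from_quat(o['ee_rot']).as_matrix();T[:3,3]=o['position']
    return T@np.array(i['tool_from_camera'])
def shot(name,fn=None):
    T=T_wc(name); p,d=eyes.camera(name)
    if fn: cv2.imwrite('pics/'+fn,p)
    return p,d,T
def cloud(name,d,T):
    i=eyes.camera_info(name);K=np.array(i['intrinsics']);k=i['k1']
    v,u=np.mgrid[0:480,0:640]
    D=np.array([k,0,0,0,0.])
    n=cv2.undistortPoints(np.stack([u.ravel(),v.ravel()],1).astype(np.float64)[:,None],K,D)[:,0]
    z=d.ravel();P=np.stack([n[:,0]*z,n[:,1]*z,z],1)@T[:3,:3].T+T[:3,3]
    P[z==0]=np.nan
    return P.reshape(480,640,3)
def find(name,things,T):
    for t in things:
        r=models.boxes_of(name,t)
        for x in r[:5]:
            if x['confidence']>.15: print(t,round(x['confidence'],2),np.round(T[:3,:3]@np.array(x['point'])+T[:3,3],3))
def toolrel(dw,obs=None):
    o=obs or monitor.get_obs()
    return R.from_quat(o['ee_rot']).inv().apply(dw)
def proj(name,P,T):
    i=eyes.camera_info(name);Ti=np.linalg.inv(T);P=np.atleast_2d(P)
    return cv2.projectPoints(P@Ti[:3,:3].T+Ti[:3,3],np.zeros(3),np.zeros(3),np.array(i['intrinsics']),np.array([i['k1'],0,0,0,0.]))[0][:,0]
E
python3 - <<'E'
from h import *
o=monitor.get_obs();print(o)
np.set_printoptions(suppress=True,precision=4)
for n in ['scene','side']:
    p,d,T=shot(n,n+'0.png');print(n,T)
    find(n,['tray','felt','basket','lid','board','barrel1','chock','pliers','oiler','bush1','nut1','screw1'],T)
    print(eyes.camera_info(n)['k1'])
print(R.from_quat(o['ee_rot']).as_matrix(),eyes.camera_info('wrist'))
E
```

```text
pics
{'clock': 0.0, 'joint_pos': array([ 1.26042278,  0.33287445, -0.06467286,  1.46095368,  0.021588  ,
        1.34988194, -0.08847612]), 'joint_velocities': array([-0.00142079,  0.00159046, -0.00041728,  0.00013206,  0.00102146,
        0.00011254,  0.00038992]), 'tau': array([-4.06590325e-04, -6.25443721e+01,  4.93880978e-02, -3.91594863e+01,
        1.62703462e-02,  1.01547901e-02,  9.23768880e-06]), 'position': array([ 0.17726295, -0.59894402,  0.23050834]), 'ee_rot': array([ 8.01197080e-01, -5.98400145e-01, -5.88172913e-04, -4.00013955e-04]), 'ft_force': array([ 0.77783364,  0.03972758, -0.32921728]), 'torque': array([-0.01524771,  0.00626325, -0.01392025]), 'grip_width': 1.0014776668794976}
scene [[ 0.3523  0.7958 -0.4925  1.1716]
 [ 0.9359 -0.3     0.1847 -0.1735]
 [-0.0007 -0.526  -0.8505  1.0671]
 [ 0.      0.      0.      1.    ]]
tray 0.73 [0.468 0.348 0.007]
tray 0.62 [0.734 0.237 0.012]
felt 0.65 [0.522 0.313 0.004]
basket 0.9 [ 0.515 -0.03   0.015]
lid 0.94 [ 0.477 -0.026  0.069]
lid 0.69 [ 0.516 -0.347  0.006]
board 0.87 [ 0.523 -0.344  0.006]
board 0.17 [0.74  0.239
[... 789 characters left out ...]
0.248 0.011]
chock 0.87 [ 0.609 -0.002  0.024]
pliers 0.83 [0.731 0.247 0.014]
oiler 0.64 [0.489 0.407 0.012]
oiler 0.58 [0.408 0.161 0.032]
bush1 0.54 [0.524 0.368 0.018]
nut1 0.37 [0.47  0.037 0.02 ]
screw1 0.59 [0.472 0.388 0.018]
-0.11012831356784705
[[ 0.2838 -0.9589 -0.0005]
 [-0.9589 -0.2838  0.0013]
 [-0.0014  0.0001 -1.    ]] {'intrinsics': array([[365.2138,   0.    , 322.4881],
       [  0.    , 365.2138, 239.169 ],
       [  0.    ,   0.    ,   1.    ]]), 'k1': -0.05908809029433568, 'tool_from_camera': array([[ 1.    , -0.0009, -0.0003,  0.0005],
       [ 0.001 ,  0.9545,  0.2982, -0.0758],
       [ 0.    , -0.2982,  0.9545, -0.1431],
       [ 0.    ,  0.    ,  0.    ,  1.    ]])}
```

View pics/scene0.png

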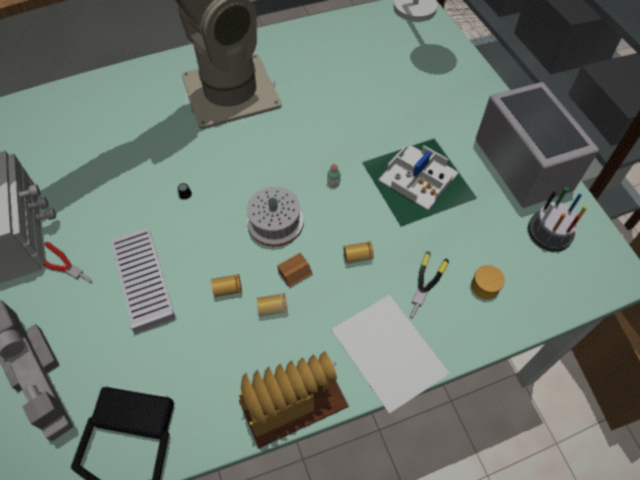

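View pics/side0.png

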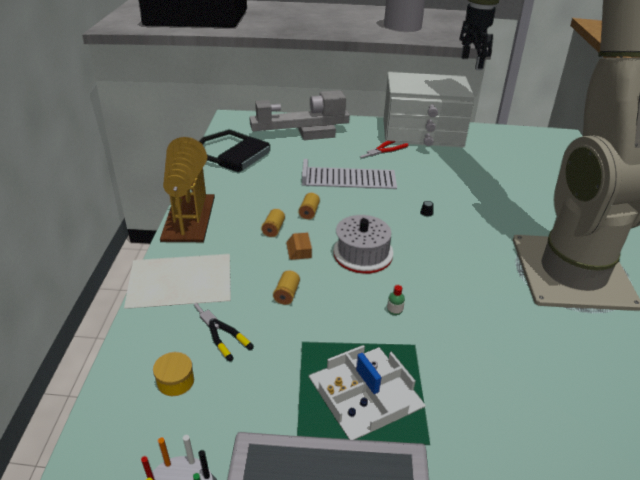

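Scene: tray on felt at (420,178), basket and lid (273,215), board (145,280) with the ledge at its lower end, three barrels (227,286), (271,304), (358,253), chock (295,268), oiler (334,176), pliers (427,280). I'll make an ortho heightmap for measuring.

```bash
cat > ortho.py <<'E'
from h import *
np.set_printoptions(suppress=True,precision=4)
s=dict()
for n in ['scene','side']:
    p,d,T=shot(n);C=cloud(n,d,T);s[n]=(p,C)
    P=C.reshape(-1,3);col=p.reshape(-1,3)
    ok=np.isfinite(P[:,0])&(P[:,0]>.34)&(P[:,0]<.84)&(P[:,1]>-.5)&(P[:,1]<.5)
    P=P[ok];col=col[ok];np.savez(n+'.npz',P=P,col=col)
    t=P[np.abs(P[:,2])<.003];A=np.c_[t[:,:2],np.ones(len(t))];print(n,'table',np.linalg.lstsq(A,t[:,2],rcond=None)[0])
    m=(P[:,2]>.004)
    # clusters
    H=np.zeros((500,1000),np.uint8);ij=np.int32((P[m][:,:2]-[.34,-.5])*1000).clip(0,[499,999]);H[ij[:,0],ij[:,1]]=255
    H=cv2.morphologyEx(H,cv2.MORPH_CLOSE,np.ones((5,5)))
    k,L,st,c=cv2.connectedComponentsWithStats(H)
    for i in range(1,k):
        if st[i,4]>150:
            q=P[m][L[ij[:,0],ij[:,1]]==i];r=cv2.minAreaRect(q[:,:2].astype(np.float32))
            print(i,st[i,4],'zmax',np.round(np.percentile(q[:,2],98),3),'c',np.round(r[0],3),'wh',np.round(r[1],3),'ang',round(r[2],1))
E
python3 ortho.py
python3 - <<'E'
import cv2
a=cv2.imread('pics/scene0.png');b=cv2.imread('pics/side0.png')
import numpy as np
A=cv2.resize(a[130:220,355:485],None,fx=3,fy=3,interpolation=3)
B=cv2.resize(b[335:445,290:440],None,fx=2.6,fy=2.6,interpolation=3)
C=cv2.resize(a[240:320,200:330],None,fx=3,fy=3,interpolation=3)
D=cv2.resize(b[190:310,250:350],None,fx=3,fy=3,interpolation=3)
o=np.zeros((600,800,3),np.uint8)
for im,y,x in((A,0,0),(B,0,400),(C,300,0),(D,290,400)):
    im=im[:600-y,:800-x];o[y:y+im.shape[0],x:x+im.shape[1]]=im
cv2.imwrite('pics/crop1.png',o)
E
```

```text
scene table [-0.0003 -0.0003  0.0007]
164 403 zmax 0.01 c [0.387 0.435] wh [0.046 0.028] ang 10.2
197 9749 zmax 0.072 c [0.47  0.349] wh [0.155 0.169] ang 32.8
277 209 zmax 0.009 c [0.389 0.26 ] wh [0.038 0.021] ang 80.9
282 19507 zmax 0.011 c [ 0.494 -0.344] wh [0.234 0.107] ang 2.9
378 582 zmax 0.064 c [0.41  0.148] wh [0.033 0.029] ang 49.5
419 3106 zmax 0.032 c [0.446 0.301] wh [0.065 0.087] ang 27.1
431 954 zmax 0.016 c [ 0.443 -0.483] wh [0.085 0.031] ang 26.5
503 11559 zmax 0.089 c [ 0.473 -0.021] wh [0.132 0.123] ang 67.0
992 307 zmax 0.009 c [0.507 0.256] wh [0.04  0.029] ang 20.1
1078 522 zmax 0.008 c [0.531 0.427] wh [0.032 0.067] ang 52.6
1296 944 zmax 0.008 c [0.552 0.277] wh [0.064 0.061] ang 4.3
1410 190 zmax 0.008 c [0.55  0.444] wh [0.016 0.024] ang 52.7
1755 2199 zmax 0.045 c [ 0.603 -0.171] wh [0.068 0.045] ang 81.7
1774 3122 zmax 0.032 c [ 0.612 -0.022] wh [0.057 0.07 ] ang 14.8
1927 2081 zmax 0.045 c [0.624 0.123] wh [0.065 0.042] ang 79.6
2024 1164 zmax 0.035 c [ 0.624 -0.34 ] wh [0.016 0.093] ang 2.3
2340 2175 zmax 0.045 c [ 0.68  -0.096] wh [0.069 0.043] ang 8
[... 717 characters left out ...]
ng 81.1
505 2732 zmax 0.029 c [ 0.613 -0.018] wh [0.051 0.067] ang 13.1
536 2139 zmax 0.042 c [0.623 0.127] wh [0.064 0.04 ] ang 80.5
547 165 zmax 0.032 c [ 0.62  -0.323] wh [0.024 0.023] ang 18.4
579 1752 zmax 0.041 c [ 0.677 -0.089] wh [0.065 0.041] ang 79.5
583 3171 zmax 0.015 c [0.738 0.234] wh [0.057 0.166] ang 39.7
597 2908 zmax 0.037 c [ 0.782 -0.407] wh [0.154 0.053] ang 59.5
609 186 zmax 0.037 c [ 0.773 -0.465] wh [0.03  0.017] ang 29.9
611 3359 zmax 0.042 c [0.79  0.362] wh [0.067 0.064] ang 89.2
629 190 zmax 0.038 c [ 0.794 -0.44 ] wh [0.032 0.014] ang 18.8
708 177 zmax 0.038 c [ 0.835 -0.397] wh [0.025 0.022] ang 49.7
723 722 zmax 0.011 c [ 0.834 -0.084] wh [0.123 0.011] ang 89.9
```

View pics/crop1.png

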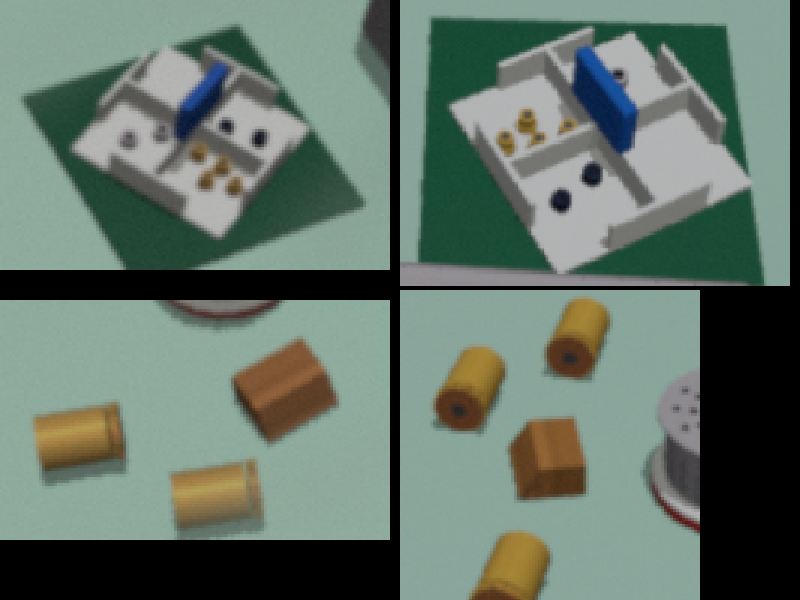

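Call:
servo_tool([
  [1,-0.474,-0.448,-0.08,0,0,14],
  [1,-0.474,-0.448,-0.08,0,0,14],
  [1,-0.474,-0.448,-0.08,0,0,14],
  [1,-0.474,-0.448,-0.08,0,0,14],
  [1,-0.474,-0.448,-0.08,0,0,14],
  [1,-0.474,-0.448,-0.08,0,0,14],
  [1,-0.474,-0.448,-0.08,0,0,14],
  [1,-0.474,-0.448,-0.08,0,0,14],
  [1,-0.474,-0.448,-0.08,0,0,14],
  [1,-0.474,-0.448,-0.08,0,0,14],
  [1,-0.474,-0.448,-0.08,0,0,14],
  [1,-0.474,-0.448,-0.08,0,0,14],
  [1,-0.474,-0.448,-0.08,0,0,14],
  [1,-0.474,-0.448,-0.08,0,0,14],
], grip_force=60)

```text
clock: 3.15
position: [0.4721, -0.0189, 0.3112]
ee_rot: [0.722, -0.692, 0.0, 0.0]
ft_force: [0.0, 0.1, 0.2]
grip_width: 0.998
```

```bash
cat >> h.py <<'E'
def state():
    o=monitor.get_obs();M=R.from_quat(o['ee_rot']).as_matrix()
    print('t %.2f pos %s xyaw %.2f tilt %s grip %.3f F %s'%(o['clock'],np.round(o['position'],4),np.degrees(np.arctan2(M[1,0],M[0,0])),np.round(M[:,2],4),o['grip_width'],np.round(o['ft_force'],1)),'q',np.round(o['joint_pos'],2))
    return o
def ortho(P,p,x0,x1,y0,y1,res=1000):
    """top-down colour picture: rows=x decreasing, cols=y"""
    pass
def rects(C,zlo,zhi,minpx=80,box=(.3,.9,-.6,.6)):
    m=((C[...,2]>zlo)&(C[...,2]<zhi)&(C[...,0]>box[0])&(C[...,0]<box[1])&(C[...,1]>box[2])&(C[...,1]<box[3])).astype(np.uint8)
    m=cv2.morphologyEx(m,cv2.MORPH_OPEN,np.ones((3,3)))
    k,L,st,c=cv2.connectedComponentsWithStats(m)
    for i in range(1,k):
        if st[i,4]>minpx:
            q=C[L==i];r=cv2.minAreaRect(q[:,:2].astype(np.float32))
            print(' n',st[i,4],'px',np.round(c[i]).astype(int),'z %.3f'%np.median(q[:,2]),'c',np.round(r[0],4),'wh',np.round(r[1],4),'ang %.1f'%r[2],'med',np.round(np.median(q[:,:2],0),4))
E
python3 - <<'E'
from h import *
state()
p,d,T=shot('wrist','w1.png');C=cloud('wrist',d,T)
print(T[:3,3])
for zl,zh in((-.004,.003),(.061,.07),(.082,.1),(.02,.05)):
    print(zl,zh);rects(C,zl,zh)
E
```

```text
t 3.15 pos [ 0.4721 -0.0189  0.3112] xyaw -87.63 tilt [-2.e-04 -5.e-04 -1.e+00] grip 0.998 F [0.  0.1 0.2] q [ 0.64 -0.01 -0.68  1.68 -0.    1.46 -1.57]
[ 0.5480381  -0.01623838  0.45432555]
-0.004 0.003
 n 144914 px [332 154] z 0.001 c [ 0.5058 -0.0278] wh [0.4117 0.9362] ang 0.0 med [ 0.5261 -0.0368]
0.061 0.07
 n 9147 px [324 197] z 0.067 c [ 0.4711 -0.021 ] wh [0.1193 0.1189] ang 31.2 med [ 0.4749 -0.0208]
 n 125 px [172 250] z 0.063 c [0.406  0.1505] wh [0.0143 0.0137] ang 87.6 med [0.4059 0.1506]
0.082 0.1
 n 306 px [324 204] z 0.092 c [ 0.4711 -0.021 ] wh [0.0192 0.0185] ang 0.5 med [ 0.4723 -0.0212]
0.02 0.05
 n 1545 px [403  13] z 0.037 c [ 0.6687 -0.0929] wh [0.0606 0.027 ] ang 80.3 med [ 0.6645 -0.0961]
 n 2404 px [193  51] z 0.038 c [0.6219 0.1243] wh [0.0615 0.0413] ang 80.2 med [0.6197 0.1225]
 n 2125 px [329  72] z 0.028 c [ 0.6059 -0.0216] wh [0.0404 0.0603] ang 13.0 med [ 0.6049 -0.0217]
 n 2244 px [466  86] z 0.038 c [ 0.598  -0.1715] wh [0.0614 0.0412] ang 81.1 med [ 0.5962 -0.1685]
 n 832 px [605  74] z 0.031 c [ 0.6226 -0.3354] wh [0.0129 0.0826] ang 1.9 med [ 0.6216 -0.3285]
 n 1616 px [ 45 192] z 0.030 c [0.4492 0.3181] wh [0.0838 0.1428] ang 55.4 med [0.4676 0.3218]
 n 170 px [  5 170] z 0.026 c [0.4889 0.3698] wh [0.0286 0.0066] ang 29.7 med [0.4872 0.3679]
 n 500 px [185 240] z 0.039 c [0.4077 0.148 ] wh [0.0322 0.0261] ang 45.6 med [0.4117 0.1431]
```

View pics/w1.png

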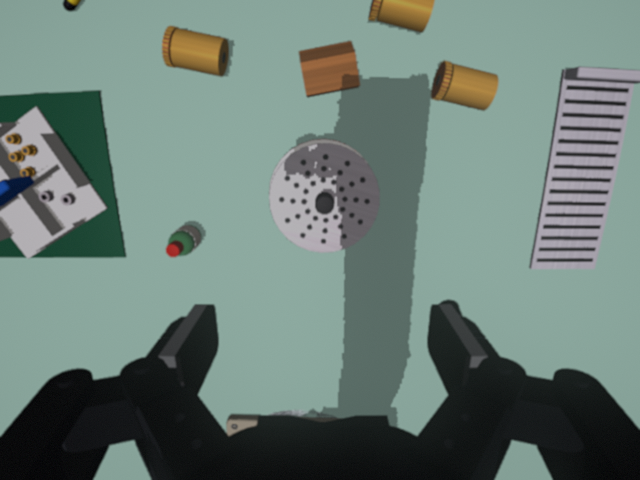

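The wrist picture shows the lid knob at (324,204), which is (0.471,-0.021), plus the barrels, the chock and the board on the right. Next I grip the knob.

Call:
servo_tool([
  [0.6,0.002,0.001,0.06,0,0,0],
  [0.6,0.002,0.001,0.12,0,0,0],
  [0.6,0.002,0.001,0.18,0,0,0],
  [0.6,0.002,0.001,0.22,0,0,0],
  [0.6,0.002,0.001,0.242,0,0,0],
  [0.6,0.002,0.001,0.242,0,0,0],
  [0,0.002,0.001,0.242,0,0,0],
  [0,0.002,0.001,0.242,0,0,0],
  [0,0.002,0.001,0.242,0,0,0],
  [0,0.002,0.001,0.242,0,0,0],
  [0,0.002,0.001,0.242,0,0,0],
  [0,0.002,0.001,0.242,0,0,0],
  [0,0.002,0.001,0.235,0,0,0],
  [0,0.002,0.001,0.22,0,0,0],
  [0,0.002,0.001,0.2,0,0,0],
  [0,0.002,0.001,0.18,0,0,0],
  [0,0.002,0.001,0.18,0,0,0],
], grip_force=60)

```text
clock: 5.32
position: [0.4727, -0.0198, 0.1333]
ee_rot: [0.722, -0.692, 0.002, -0.001]
ft_force: [0.2, 0.4, -1.6]
grip_width: 0.207
```

Call:
servo_tool([
  [0,0.04,0,0,0,0,0],
  [0,0.085,0,0,0,0,0],
  [0,0.13,0,0,0,0,0],
  [0,0.16,0,0,0,0,0],
  [0,0.165,0,0.03,0,0,0],
  [0,0.165,0,0.07,0,0,0],
  [0,0.165,0,0.1,0,0,0],
  [0,0.165,0,0.115,0,0,0],
  [0,0.165,0,0.12,0,0,0],
  [0,0.165,0,0.12,0,0,0],
  [0.5,0.165,0,0.12,0,0,0],
  [0.5,0.165,0,0.12,0,0,0],
  [0.5,0.165,0,0.12,0,0,0],
  [0.6,0.165,0,0.07,0,0,0],
  [1,0.165,0,0.01,0,0,0],
  [1,0.165,0,-0.05,0,0,0],
  [1,0.165,0,-0.11,0,0,0],
  [1,0.165,0,-0.17,0,0,0],
])

```text
clock: 7.58
position: [0.4784, -0.1844, 0.3034]
ee_rot: [0.722, -0.692, 0.0, 0.0]
ft_force: [1.9, -0.3, 0.3]
grip_width: 0.997
```

Call:
servo_tool([
  [1,-0.06,0,0,0,0,0],
  [1,-0.12,0,0,0,0,0],
  [1,-0.18,0,0,0,0,0],
  [1,-0.24,0,0,0,0,0],
  [1,-0.3,0,0,0,0,0],
  [1,-0.36,0,0,0,0,0],
  [1,-0.42,0,0,0,0,0],
  [1,-0.48,0.01,0,0,0,0],
  [1,-0.54,0.01,0,0,0,0],
  [1,-0.54,0.01,0,0,0,0],
  [1,-0.54,0.01,0,0,0,0],
])

```text
clock: 8.95
position: [0.4453, 0.3544, 0.3009]
ee_rot: [0.722, -0.691, -0.0, 0.0]
ft_force: [0.5, -0.0, 0.0]
grip_width: 1.004
```

Run:
```python
from h import *
state()
p,d,T=shot('wrist','w2.png');C=cloud('wrist',d,T)
np.savez('w2.npz',C=C,p=p)
for zl,zh in((.066,.08),(.026,.035),(.001,.005),(.005,.009)):
    print(zl,zh);rects(C,zl,zh,box=(.3,.65,.2,.6))
p2,d2,T2=shot('side');find('side',['lid'],T2)
p2,d2,T2=shot('scene');C2=cloud('scene',d2,T2);print('lid');rects(C2,.007,.014,box=(.38,.58,-.28,-.1))
```

```text
t 8.95 pos [0.4453 0.3544 0.3009] xyaw -87.49 tilt [-6.e-04 -3.e-04 -1.e+00] grip 1.004 F [ 0.5 -0.   0. ] q [ 0.07  0.33 -1.03  1.46  0.28  1.51 -2.48]
0.066 0.08
 n 1567 px [128 115] z 0.073 c [0.5155 0.5495] wh [0.003  0.2276] ang 89.9 med [0.5269 0.5495]
 n 683 px [322 185] z 0.072 c [0.4628 0.355 ] wh [0.0122 0.0597] ang 31.0 med [0.4632 0.355 ]
0.026 0.035
 n 124 px [141  21] z 0.031 c [0.6209 0.5494] wh [0.0344 0.0026] ang 1.4 med [0.6198 0.5493]
 n 328 px [145  86] z 0.030 c [0.5535 0.5494] wh [0.0937 0.0025] ang 0.3 med [0.556  0.5494]
 n 475 px [298 135] z 0.031 c [0.5032 0.3904] wh [0.0739 0.0627] ang 2.4 med [0.5123 0.3801]
 n 318 px [376 149] z 0.030 c [0.4947 0.302 ] wh [0.0706 0.0211] ang 31.2 med [0.4958 0.2983]
 n 154 px [150 157] z 0.030 c [0.4796 0.5493] wh [0.0456 0.002 ] ang 1.2 med [0.4811 0.5494]
 n 362 px [274 206] z 0.030 c [0.4268 0.4144] wh [0.0507 0.0532] ang 78.1 med [0.4326 0.4086]
 n 426 px [346 222] z 0.030 c [0.4183 0.3186] wh [0.0614 0.0676] ang 89.5 med [0.412  0.3277]
 n 115 px [154 208] z 0.030 c [0.422 0.55 ] wh [0.0023 0.0382] ang 89.8 med [0.42
[... 195 characters left out ...]
d [0.3995 0.4361]
0.005 0.009
 n 2875 px [337 131] z 0.007 c [0.5136 0.3423] wh [0.0703 0.0703] ang 31.2 med [0.5154 0.3382]
 n 2886 px [278 164] z 0.007 c [0.4748 0.4068] wh [0.0709 0.0688] ang 31.2 med [0.4753 0.4075]
 n 2449 px [367 190] z 0.007 c [0.4487 0.3032] wh [0.0671 0.0701] ang 31.4 med [0.4462 0.3007]
 n 2390 px [310 220] z 0.007 c [0.4097 0.3675] wh [0.0672 0.069 ] ang 30.8 med [0.4094 0.3672]
lid 0.71 [ 0.483 -0.179  0.008]
lid 0.67 [ 0.612 -0.005  0.025]
lid 0.3 [0.466 0.364 0.006]
lid
 n 899 px [203 247] z 0.011 c [ 0.4762 -0.1954] wh [0.1203 0.0937] ang 1.2 med [ 0.4842 -0.1968]
 n 236 px [223 241] z 0.011 c [ 0.4832 -0.1508] wh [0.0445 0.0613] ang 72.8 med [ 0.4774 -0.1477]
```

View pics/w2.png

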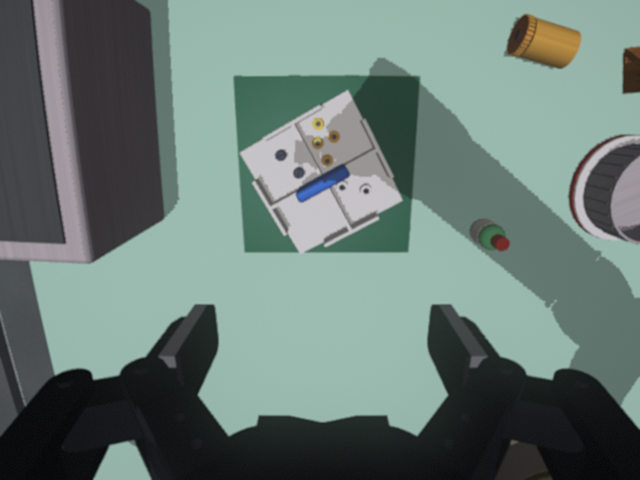

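Run:
```python
from h import *
f=np.load('w2.npz');C=f['C'];p=f['p']
# refine tray pose: walls+floor points
c0=np.array([.4623,.355]);a=np.radians(-59)
M=np.array([[np.cos(a),np.sin(a)],[-np.sin(a),np.cos(a)]])
L=(C[...,:2]-c0)@M.T
z=C[...,2]
m=(np.abs(L)<.09).all(-1)&(z>.0055)&(z<.034)
q=C[m][:,:2].astype(np.float32);print(cv2.minAreaRect(q))
for lo,hi,name in((.012,.024,'parts')):
    pass
m=((np.abs(L)<.066).all(-1)&(np.abs(L)>.004).all(-1)&(z>.0115)&(z<.023)).astype(np.uint8)
k,lab,st,c=cv2.connectedComponentsWithStats(m)
for i in range(1,k):
    if st[i,4]>6: print(st[i,4],np.round(c[i]),'z',np.round(np.median(z[lab==i]),4),'local mm',np.round(np.median(L[lab==i],0)*1000,1))
for px in((342,187),(366,189),(281,155),(299,173)):
    u,v=px;print(px,np.round(L[v-1:v+2,u-1:u+2].mean((0,1))*1000,1),p[v,u])
```

```text
((0.4633401930332184, 0.35529625415802), (0.17711937427520752, 0.17577235400676727), 30.741649627685547)Traceback (most recent call last):
  File "<stdin>", line 10, in <module>
TypeError: cannot unpack non-iterable float object
```

Run:
```python
from h import *
f=np.load('w2.npz');C=f['C'];p=f['p']
c0=np.array([.4625,.355]);a=np.radians(-59)
M=np.array([[np.cos(a),np.sin(a)],[-np.sin(a),np.cos(a)]])
L=(C[...,:2]-c0)@M.T
z=C[...,2]
m=((np.abs(L)<.066).all(-1)&(np.abs(L)>.004).all(-1)&(z>.0115)&(z<.023)).astype(np.uint8)
k,lab,st,c=cv2.connectedComponentsWithStats(m)
for i in range(1,k):
    if st[i,4]>6: print(st[i,4],np.round(c[i]),'z',np.round(np.median(z[lab==i]),4),'local mm',np.round(np.median(L[lab==i],0)*1000,1))
for px in((342,187),(366,189),(281,155),(299,173)):
    u,v=px;print(px,np.round(L[v-1:v+2,u-1:u+2].mean((0,1))*1000,1),p[v,u])
```

```text
84 [318. 123.] z 0.0183 local mm [24.9 56.5]
84 [334. 136.] z 0.0184 local mm [33.9 35.2]
81 [317. 143.] z 0.0185 local mm [14.3 37.9]
100 [280. 155.] z 0.0165 local mm [-30.   46.3]
82 [327. 161.] z 0.0184 local mm [14.4 15. ]
98 [298. 173.] z 0.0164 local mm [-21.6  18.6]
116 [342. 187.] z 0.0157 local mm [ 14.8 -20.7]
117 [366. 191.] z 0.0157 local mm [ 38.1 -37.6]
(342, 187) [ 15.4 -20.6] [58 55 55]
(366, 189) [ 39.2 -36.4] [83 79 81]
(281, 155) [-28.9  45.7] [76 69 66]
(299, 173) [-20.9  17.9] [87 75 72]
```

```bash
cat >> h.py <<'E'
def tooldown(yaw): # R with tool x at yaw (deg), z down
    return R.from_euler('z',yaw,degrees=True)*R.from_euler('x',180,degrees=True)
def rel(pos,Rt,base=None):
    if base is None:
        o=monitor.get_obs();base=(o['position'],R.from_quat(o['ee_rot']))
    p0,R0=base
    t=R0.inv().apply(np.array(pos)-p0);rv=np.degrees((R0.inv()*Rt).as_rotvec())
    return np.round(np.r_[t,rv],4)
def tilt(yaw,th,az): # lean tray z toward azimuth az by th
    ax=np.array([-np.sin(np.radians(az)),np.cos(np.radians(az)),0])
    return R.from_rotvec(np.radians(th)*ax)*tooldown(yaw)
E
python3 - <<'E'
from h import *
state()
for az in(-90,-110):
  d=np.array([np.cos(np.radians(az)),np.sin(np.radians(az)),0]);pos=np.array([.471,-.021,.21])-d*.078
  print(az,pos,rel(pos,tilt(az+45,40,az)))
print(rel([.471,.06,.21],tooldown(-45)))
E
```

```text
t 9.15 pos [0.4462 0.353  0.3015] xyaw -87.67 tilt [ 9.e-04 -7.e-04 -1.e+00] grip 0.999 F [-0.1  0.1  0.4] q [ 0.07  0.33 -1.03  1.46  0.28  1.51 -2.48]
-90 [0.471 0.057 0.21 ] [ 2.96700e-01 -1.27000e-02  9.17000e-02  1.63874e+01 -3.75229e+01
 -4.08713e+01]
-110 [0.49767757 0.05229602 0.21      ] [  0.3025  -0.0391   0.0917  22.273  -33.5503 -21.7166]
[ 2.93700e-01 -1.28000e-02  9.17000e-02 -3.35000e-02 -5.66000e-02
 -4.26721e+01]
```

Call:
servo_tool([
  [1,0.06,0,0,2,-4,-4],
  [1,0.12,0,0,4,-8,-8],
  [1,0.18,0,0.02,7,-16,-17],
  [1,0.24,-0.005,0.04,10,-23,-25],
  [1,0.297,-0.01,0.06,13,-30,-33],
  [1,0.297,-0.013,0.09,16.4,-37.5,-40.9],
  [1,0.297,-0.013,0.09,16.4,-37.5,-40.9],
  [1,0.297,-0.013,0.09,16.4,-37.5,-40.9],
  [1,0.297,-0.013,0.09,16.4,-37.5,-40.9],
  [1,0.297,-0.013,0.09,16.4,-37.5,-40.9],
])

```text
clock: 10.4
position: [0.4713, 0.0581, 0.2116]
ee_rot: [0.868, -0.359, -0.131, -0.316]
ft_force: [-0.7, -0.5, 0.3]
grip_width: 0.998
```

Run:
```python
from h import *
state()
print(rel([.471,.057,.21],tilt(-45,40,-90)))
```

```text
t 10.40 pos [0.4713 0.0581 0.2116] xyaw -37.41 tilt [-0.0014  0.6426 -0.7662] grip 0.998 F [-0.7 -0.5  0.3] q [ 0.92  0.21 -0.75  1.88 -0.56  1.29 -0.4 ]
[0.0011 0.0015 0.0005 0.0659 0.0484 0.0129]
```

Run:
```python
from h import *
o=monitor.get_obs();b=([.471,.057,.21],tilt(-45,40,-90))
for P,y in (([.471,.12,.25],-10),([.467,.24,.22],15),([.463,.355,.16],31),([.463,.355,.1],31)): print(rel(P,tooldown(y),b))
```

```text
[-5.23000e-02 -5.23000e-02  9.90000e-03 -3.60194e+01  1.87505e+01
 -3.35493e+01]
[ -0.1065  -0.1008   0.11   -40.3971  10.8244 -57.4527]
[ -0.1444  -0.133    0.2299 -42.6588   5.2378 -72.6999]
[ -0.1171  -0.1058   0.2758 -42.6588   5.2378 -72.6999]
```

Call:
servo_tool([
  [1,-0.026,-0.026,0.005,-9,4,-9],
  [1,-0.0523,-0.0523,0.0099,-18,8,-17],
  [1,-0.0523,-0.0523,0.0099,-27,13,-26],
  [1,-0.0523,-0.0523,0.0099,-36,18.7,-33.5],
  [0.5,-0.08,-0.077,0.06,-38,15,-45],
  [0.5,-0.1065,-0.1008,0.11,-40.4,10.8,-57.5],
  [0.5,-0.126,-0.117,0.17,-41.5,8,-65],
  [0.5,-0.1444,-0.133,0.2299,-42.66,5.24,-72.7],
  [0.5,-0.1444,-0.133,0.2299,-42.66,5.24,-72.7],
  [0.5,-0.1444,-0.133,0.2299,-42.66,5.24,-72.7],
  [0.5,-0.1444,-0.133,0.2299,-42.66,5.24,-72.7],
  [0.5,-0.1444,-0.133,0.2299,-42.66,5.24,-72.7],
])

```text
clock: 11.9
position: [0.4629, 0.3556, 0.1624]
ee_rot: [0.964, 0.267, 0.001, 0.0]
ft_force: [-0.3, -0.1, 0.1]
grip_width: 0.497
```

Run:
```python
from h import *
state()
print(rel([.4628,.355,.036],tooldown(31)))
p,d,T=shot('wrist');C=cloud('wrist',d,T);rects(C,.067,.08,box=(.35,.6,.25,.45))
```

```text
t 11.90 pos [0.4629 0.3556 0.1624] xyaw 31.00 tilt [ 1.8e-03  2.0e-04 -1.0e+00] grip 0.497 F [-0.3 -0.1  0.1] q [ 0.08  0.5  -1.05  1.62  0.45  1.28 -0.51]
[-0.0006  0.0004  0.1263  0.0424 -0.0933 -0.    ]
 n 1490 px [323 241] z 0.072 c [0.4627 0.3554] wh [0.012  0.0589] ang 30.8 med [0.462  0.3565]
```

Call:
servo_tool([
  [0.5,0,0,0.05,0,0,0],
  [0.5,0,0,0.09,0,0,0],
  [0.5,0,0,0.115,0,0,0],
  [0.5,0,0,0.126,0,0,0],
  [0.5,0,0,0.126,0,0,0],
  [0,0,0,0.126,0,0,0],
  [0,0,0,0.126,0,0,0],
  [0,0,0,0.126,0,0,0],
  [0,0,0,0.126,0,0,0],
  [0,0,0,0.126,0,0,0],
  [0,0,0,0.125,0,0,0],
  [0,0,0,0.12,0,0,0],
  [0,0,0,0.112,0,0,0],
  [0,0,0,0.1,0,0,0],
  [0,0,0,0.085,0,0,0],
  [0,0,0,0.067,0,0,0],
  [0,0,0,0.049,0,0,0],
  [0,0,0,0.032,0,0,0],
  [0,0,0,0.02,0,0,0],
  [0,0,0,0.013,0,0,0],
], grip_force=90)

```text
clock: 14.45
position: [0.4622, 0.3565, 0.1492]
ee_rot: [0.963, 0.269, 0.0, -0.0]
ft_force: [0.9, -0.2, -4.6]
grip_width: 0.127
```

Run:
```python
from h import *
state()
from scipy.interpolate import CubicSpline
o=monitor.get_obs();b=(np.array([.4628,.3552,.1494]),tooldown(31))
p,d,T=shot('wrist','w3.png');C=cloud('wrist',d,T)
# flat carry: smooth s, 24 rows
a=np.array([.4628,.3552,.1494]);e=np.array([.471,.115,.212]);n=20
for i in range(1,n+1):
    s=i/n;s=s*s*(3-2*s)
    print('[0,'+','.join('%.3f'%v for v in rel(a+(e-a)*s,tooldown(31-76*s),b))+'],')
```

```text
t 14.45 pos [0.4622 0.3565 0.1492] xyaw 31.18 tilt [ 1.e-04  5.e-04 -1.e+00] grip 0.127 F [ 0.9 -0.2 -4.6] q [ 0.07  0.51 -1.05  1.64  0.46  1.26 -0.52]
[0,-0.001,0.002,-0.001,0.000,-0.000,0.551],
[0,-0.003,0.006,-0.002,0.000,-0.000,2.128],
[0,-0.007,0.013,-0.004,0.000,-0.000,4.617],
[0,-0.012,0.022,-0.006,0.000,-0.000,7.904],
[0,-0.018,0.033,-0.010,0.000,-0.000,11.875],
[0,-0.025,0.045,-0.013,0.000,-0.000,16.416],
[0,-0.033,0.059,-0.018,0.000,-0.000,21.413],
[0,-0.041,0.074,-0.022,0.000,-0.000,26.752],
[0,-0.050,0.089,-0.027,0.000,-0.000,32.319],
[0,-0.058,0.105,-0.031,0.000,-0.000,38.000],
[0,-0.067,0.121,-0.036,0.000,-0.000,43.681],
[0,-0.076,0.136,-0.041,0.000,-0.000,49.248],
[0,-0.084,0.151,-0.045,0.000,-0.000,54.587],
[0,-0.091,0.165,-0.049,0.000,-0.000,59.584],
[0,-0.099,0.177,-0.053,-0.000,-0.000,64.125],
[0,-0.104,0.188,-0.056,-0.000,-0.000,68.096],
[0,-0.110,0.197,-0.059,0.000,-0.000,71.383],
[0,-0.113,0.204,-0.061,0.000,-0.000,73.872],
[0,-0.116,0.209,-0.062,0.000,-0.000,75.449],
[0,-0.117,0.210,-0.063,0.000,-0.000,76.000],
```

View pics/w3.png

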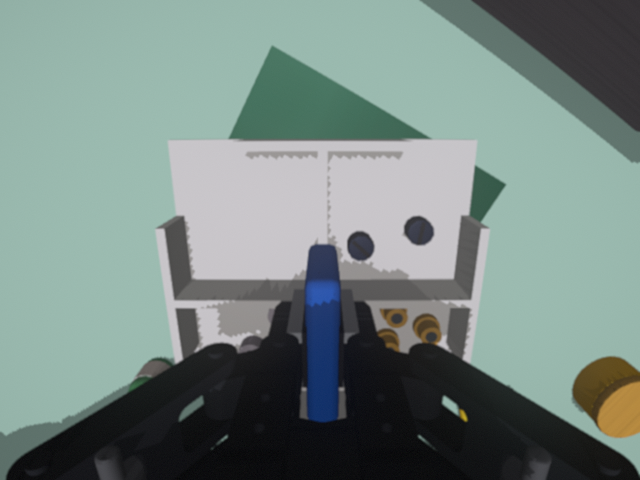

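The tray hangs level from the fin, with the screws at (360,245) and (418,230) still in their bay. I'll carry it over gently.

Call:
servo_tool([
  [0,-0.001,0.002,-0.001,0,0,0.55],
  [0,-0.003,0.006,-0.002,0,0,2.1],
  [0,-0.007,0.013,-0.004,0,0,4.6],
  [0,-0.012,0.022,-0.006,0,0,7.9],
  [0,-0.018,0.033,-0.01,0,0,11.9],
  [0,-0.025,0.045,-0.013,0,0,16.4],
  [0,-0.033,0.059,-0.018,0,0,21.4],
  [0,-0.041,0.074,-0.022,0,0,26.8],
  [0,-0.05,0.089,-0.027,0,0,32.3],
  [0,-0.058,0.105,-0.031,0,0,38],
  [0,-0.067,0.121,-0.036,0,0,43.7],
  [0,-0.076,0.136,-0.041,0,0,49.2],
  [0,-0.084,0.151,-0.045,0,0,54.6],
  [0,-0.091,0.165,-0.049,0,0,59.6],
  [0,-0.099,0.177,-0.053,0,0,64.1],
  [0,-0.104,0.188,-0.056,0,0,68.1],
  [0,-0.11,0.197,-0.059,0,0,71.4],
  [0,-0.113,0.204,-0.061,0,0,73.9],
  [0,-0.116,0.209,-0.062,0,0,75.4],
  [0,-0.117,0.21,-0.063,0,0,76],
])

```text
clock: 17.0
position: [0.4707, 0.1159, 0.2112]
ee_rot: [0.924, -0.382, -0.0, -0.0]
ft_force: [0.9, -0.4, -3.2]
grip_width: 0.13
```

Run:
```python
from h import *
o=state()
b=(o['position'],R.from_quat(o['ee_rot']))
# pour point path: during the tilt, pour ends at basket centre minus 18mm (in +y), z .09
B=np.array([.4711,-.021])
n=20
for i in range(1,n+1):
    s=i/n;s=s*s*(3-2*s);th=42*s
    Rt=tilt(-45,th,-90)
    off=Rt.apply([.072,-.072,.031])  # tool coords of pour: tray y=tool x, tray x = ? printed check
    if i==n: print('pour off',off)
    tgt=np.array([B[0],B[1]+.018,.092])-off
    if i==1: start=np.array(o['position'])
    s2=s
    # final TCP
    offF=tilt(-45,42,-90).apply([.072,-.072,.031]);F=np.array([B[0],B[1]+.018,.092])-offF
    P=start+(F-start)*s2
    print('[0,'+','.join('%.3f'%v for v in rel(P,Rt,b))+'],', 'pour',np.round(P+off,3) if i%4==0 else '')
```

```text
t 17.00 pos [0.4707 0.1159 0.2112] xyaw -44.87 tilt [-5.e-04  3.e-04 -1.e+00] grip 0.130 F [ 0.9 -0.4 -3.2] q [ 0.48  0.1  -0.85  1.81  0.08  1.26 -1.18]
[0,0.000,0.001,0.001,0.225,-0.181,0.134], pour 
[0,0.001,0.005,0.003,0.842,-0.797,0.134], pour 
[0,0.002,0.010,0.006,1.816,-1.768,0.133], pour 
[0,0.003,0.018,0.010,3.102,-3.051,0.133], pour [0.562 0.104 0.17 ]
[0,0.004,0.027,0.015,4.656,-4.601,0.132], pour 
[0,0.006,0.037,0.021,6.432,-6.374,0.131], pour 
[0,0.007,0.048,0.027,8.387,-8.324,0.130], pour 
[0,0.009,0.060,0.034,10.476,-10.408,0.129], pour [0.537 0.075 0.147]
[0,0.011,0.072,0.041,12.654,-12.581,0.128], pour 
[0,0.013,0.085,0.048,14.876,-14.799,0.127], pour 
[0,0.015,0.098,0.055,17.099,-17.016,0.126], pour 
[0,0.017,0.111,0.062,19.276,-19.189,0.124], pour [0.507 0.04  0.121]
[0,0.019,0.122,0.069,21.365,-21.273,0.123], pour 
[0,0.021,0.134,0.075,23.320,-23.223,0.121], pour 
[0,0.022,0.144,0.081,25.096,-24.996,0.120], pour 
[0,0.024,0.153,0.086,26.650,-26.546,0.119], pour [0.482 0.01  0.1  ]
[0,0.025,0.160,0.090,27.936,-27.829,0.118], pour 
[0,0.026,0.166,0.093,28.910,-28.800,0.117], pour 
[0,0.026,0.169,0.096,29.526,-29.416,0.117], pour 
pour off [ 0.10182338  0.02074305 -0.02303749]
[0,0.027,0.171,0.096,29.742,-29.631,0.117], pour [ 0.471 -0.003  0.092]
```

Run:
```python
from h import *
o=state()
b=(o['position'],R.from_quat(o['ee_rot']));start=np.array(o['position'])
v=[.072,.072,.031]
p0=start+b[1].apply(v);p1=np.array([.4711,-.021+.018,.095]);print(p0,p1)
n=20;sm=lambda s:s*s*(3-2*s)
for i in range(1,n+1):
    th=42*sm(max(0,i-5)/15); a=sm(min(1,i/10))
    Rt=tilt(-45,th,-90)
    P=p0+(p1-p0)*a-Rt.apply(v)
    print('[0,'+','.join('%.3f'%x for x in rel(P,Rt,b))+'],')
print(P)
```

```text
t 17.00 pos [0.4707 0.1159 0.2112] xyaw -44.87 tilt [-5.e-04  3.e-04 -1.e+00] grip 0.130 F [ 0.9 -0.4 -3.2] q [ 0.48  0.1  -0.85  1.81  0.08  1.26 -1.18]
[0.47096301 0.01411759 0.18021764] [ 0.4711 -0.003   0.095 ]
[0,0.001,0.000,0.002,0.010,0.034,0.134],
[0,0.001,0.001,0.009,0.010,0.034,0.134],
[0,0.003,0.002,0.018,0.010,0.034,0.134],
[0,0.004,0.004,0.030,0.010,0.034,0.134],
[0,0.006,0.006,0.043,0.010,0.034,0.134],
[0,0.008,0.008,0.054,0.389,-0.344,0.134],
[0,0.011,0.010,0.063,1.455,-1.408,0.134],
[0,0.013,0.013,0.069,3.102,-3.051,0.133],
[0,0.015,0.015,0.070,5.225,-5.170,0.132],
[0,0.018,0.017,0.067,7.718,-7.657,0.131],
[0,0.020,0.020,0.060,10.476,-10.408,0.129],
[0,0.023,0.023,0.054,13.392,-13.318,0.128],
[0,0.027,0.026,0.048,16.360,-16.280,0.126],
[0,0.030,0.030,0.042,19.276,-19.189,0.124],
[0,0.034,0.034,0.037,22.034,-21.940,0.122],
[0,0.037,0.037,0.033,24.527,-24.428,0.121],
[0,0.041,0.040,0.029,26.650,-26.546,0.119],
[0,0.043,0.043,0.027,28.297,-28.190,0.118],
[0,0.045,0.044,0.026,29.363,-29.253,0.117],
[0,0.045,0.045,0.025,29.742,-29.631,0.117],
[0.4711     0.05192647 0.18617063]
```

Call:
servo_tool([
  [0,0.001,0,0.002,0,0,0],
  [0,0.001,0.001,0.009,0,0,0],
  [0,0.003,0.002,0.018,0,0,0],
  [0,0.004,0.004,0.03,0,0,0],
  [0,0.006,0.006,0.043,0,0,0],
  [0,0.008,0.008,0.054,0.4,-0.4,0],
  [0,0.011,0.01,0.063,1.5,-1.4,0],
  [0,0.013,0.013,0.069,3.1,-3.1,0],
  [0,0.015,0.015,0.07,5.2,-5.2,0],
  [0,0.018,0.017,0.067,7.7,-7.7,0],
  [0,0.02,0.02,0.06,10.5,-10.4,0],
  [0,0.023,0.023,0.054,13.4,-13.3,0],
  [0,0.027,0.026,0.048,16.4,-16.3,0],
  [0,0.03,0.03,0.042,19.3,-19.2,0],
  [0,0.034,0.034,0.037,22,-22,0],
  [0,0.037,0.037,0.033,24.5,-24.4,0],
  [0,0.041,0.04,0.029,26.6,-26.5,0],
  [0,0.043,0.043,0.027,28.3,-28.2,0],
  [0,0.045,0.044,0.026,29.4,-29.3,0],
  [0,0.045,0.045,0.025,29.7,-29.7,0],
])

```text
clock: 19.5
position: [0.471, 0.0522, 0.1861]
ee_rot: [0.863, -0.356, -0.138, -0.331]
ft_force: [-0.9, -0.3, -3.4]
grip_width: 0.132
```

Run:
```python
from h import *
state()
a,_,_=shot('scene');b,_,_=shot('side');w,_,_=shot('wrist')
A=cv2.resize(a[120:260,210:350],(400,400));B=cv2.resize(b[160:300,290:430],(400,400));
W=cv2.resize(w,(266,200))
cv2.imwrite('pics/pour.png',np.vstack([np.hstack([A,B]),np.hstack([W,np.zeros((200,534,3),np.uint8)])]))
```

```text
t 19.50 pos [0.471  0.0522 0.1861] xyaw -36.46 tilt [-0.0021  0.6699 -0.7425] grip 0.132 F [-0.9 -0.3 -3.4] q [ 0.95  0.28 -0.76  1.9  -0.56  1.26 -0.35]
```

View pics/pour.png

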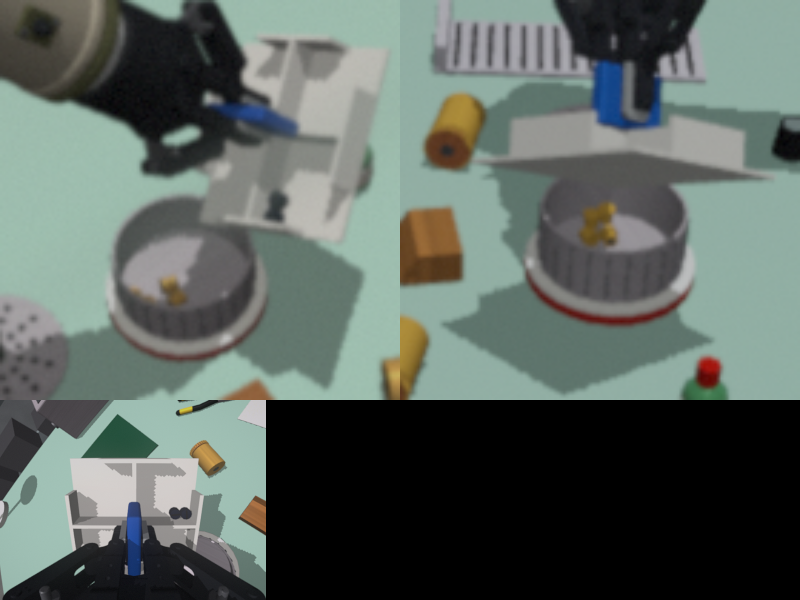

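The pour worked: brass bushes lie on the basket floor (scene crop about (165,290)) and the screws sit against their wall. I level the tray by the reverse path.

Run:
```python
from h import *
o=state()
v=[.072,.072,.031]
p1=np.array([.4711,-.003,.095]);b=(p1-tilt(-45,42,-90).apply(v),tilt(-45,42,-90))
p0=np.array([.471,.014,.18])
n=20;sm=lambda s:s*s*(3-2*s)
for i in range(1,n+1):
    th=42*(1-sm(min(1,i/16))); a=sm(max(0,(i-6)/14))
    Rt=tilt(-45,th,-90)
    P=p1+(p0-p1)*a-Rt.apply(v)
    print('[0,'+','.join('%.3f'%x for x in rel(P,Rt,b))+'],')
print(P);s0=P
e=np.array([.4628,.3552,.1494]);b=(s0,tooldown(-45))
print()
for i in range(1,n+1):
    s=sm(i/n)
    print('[0,'+','.join('%.3f'%x for x in rel(s0+(e-s0)*s,tooldown(-45+76*s),b))+'],')
```

```text
t 19.65 pos [0.471  0.0528 0.1863] xyaw -36.41 tilt [-0.0025  0.6691 -0.7432] grip 0.126 F [ 0.7 -0.4 -3.1] q [ 0.95  0.28 -0.76  1.9  -0.56  1.26 -0.35]
[0,-0.000,-0.000,0.001,-0.334,0.334,0.000],
[0,-0.001,-0.001,0.003,-1.276,1.276,0.000],
[0,-0.001,-0.001,0.007,-2.741,2.741,0.000],
[0,-0.002,-0.002,0.012,-4.640,4.640,0.000],
[0,-0.003,-0.003,0.018,-6.888,6.888,0.000],
[0,-0.003,-0.003,0.024,-9.397,9.397,0.000],
[0,-0.004,-0.004,0.030,-12.079,12.079,0.000],
[0,-0.006,-0.006,0.036,-14.849,14.849,0.000],
[0,-0.008,-0.008,0.040,-17.619,17.619,0.000],
[0,-0.011,-0.011,0.043,-20.302,20.302,0.000],
[0,-0.015,-0.015,0.044,-22.810,22.810,0.000],
[0,-0.019,-0.019,0.044,-25.058,25.058,-0.000],
[0,-0.023,-0.023,0.044,-26.958,26.958,-0.000],
[0,-0.027,-0.027,0.042,-28.422,28.422,0.000],
[0,-0.031,-0.031,0.039,-29.365,29.365,0.000],
[0,-0.036,-0.035,0.035,-29.698,29.698,0.000],
[0,-0.040,-0.040,0.030,-29.698,29.698,0.000],
[0,-0.043,-0.043,0.027,-29.698,29.698,0.000],
[0,-0.045,-0.044,0.025,-29.698,29.698,0.000],
[0,-0.045,-0.045,0.024,-29.698,29.698,0.000],
[0.471      0.11582338 0.211     ]


[... 211 characters left out ...]
000,-11.875],
[0,-0.038,-0.035,0.013,-0.000,0.000,-16.416],
[0,-0.049,-0.046,0.017,-0.000,0.000,-21.413],
[0,-0.062,-0.058,0.022,-0.000,0.000,-26.752],
[0,-0.074,-0.070,0.026,0.000,0.000,-32.319],
[0,-0.087,-0.082,0.031,-0.000,0.000,-38.000],
[0,-0.101,-0.094,0.035,0.000,0.000,-43.681],
[0,-0.113,-0.106,0.040,-0.000,0.000,-49.248],
[0,-0.126,-0.117,0.044,-0.000,0.000,-54.587],
[0,-0.137,-0.128,0.048,-0.000,0.000,-59.584],
[0,-0.148,-0.138,0.052,-0.000,0.000,-64.125],
[0,-0.157,-0.146,0.055,-0.000,0.000,-68.096],
[0,-0.164,-0.153,0.058,-0.000,0.000,-71.383],
[0,-0.170,-0.159,0.060,-0.000,0.000,-73.872],
[0,-0.174,-0.162,0.061,0.000,0.000,-75.449],
[0,-0.175,-0.164,0.062,-0.000,0.000,-76.000],
```

Call:
servo_tool([
  [0,0,0,0.001,-0.3,0.3,0],
  [0,-0.001,-0.001,0.003,-1.3,1.3,0],
  [0,-0.001,-0.001,0.007,-2.7,2.7,0],
  [0,-0.002,-0.002,0.012,-4.6,4.6,0],
  [0,-0.003,-0.003,0.018,-6.9,6.9,0],
  [0,-0.003,-0.003,0.024,-9.4,9.4,0],
  [0,-0.004,-0.004,0.03,-12.1,12.1,0],
  [0,-0.006,-0.006,0.036,-14.8,14.8,0],
  [0,-0.008,-0.008,0.04,-17.6,17.6,0],
  [0,-0.011,-0.011,0.043,-20.3,20.3,0],
  [0,-0.015,-0.015,0.044,-22.8,22.8,0],
  [0,-0.019,-0.019,0.044,-25.1,25.1,0],
  [0,-0.023,-0.023,0.044,-27,27,0],
  [0,-0.027,-0.027,0.042,-28.4,28.4,0],
  [0,-0.031,-0.031,0.039,-29.4,29.4,0],
  [0,-0.036,-0.035,0.035,-29.7,29.7,0],
  [0,-0.04,-0.04,0.03,-29.7,29.7,0],
  [0,-0.043,-0.043,0.027,-29.7,29.7,0],
  [0,-0.045,-0.044,0.025,-29.7,29.7,0],
  [0,-0.045,-0.045,0.024,-29.7,29.7,0],
])

```text
clock: 22.15
position: [0.4708, 0.1156, 0.2111]
ee_rot: [0.924, -0.381, -0.0, -0.0]
ft_force: [0.1, 1.2, -3.6]
grip_width: 0.13
```

Call:
servo_tool([
  [0,-0.001,-0.001,0,0,0,-0.5],
  [0,-0.005,-0.005,0.002,0,0,-2.1],
  [0,-0.011,-0.01,0.004,0,0,-4.6],
  [0,-0.018,-0.017,0.006,0,0,-7.9],
  [0,-0.027,-0.025,0.01,0,0,-11.9],
  [0,-0.038,-0.035,0.013,0,0,-16.4],
  [0,-0.049,-0.046,0.017,0,0,-21.4],
  [0,-0.062,-0.058,0.022,0,0,-26.8],
  [0,-0.074,-0.07,0.026,0,0,-32.3],
  [0,-0.087,-0.082,0.031,0,0,-38],
  [0,-0.101,-0.094,0.035,0,0,-43.7],
  [0,-0.113,-0.106,0.04,0,0,-49.2],
  [0,-0.126,-0.117,0.044,0,0,-54.6],
  [0,-0.137,-0.128,0.048,0,0,-59.6],
  [0,-0.148,-0.138,0.052,0,0,-64.1],
  [0,-0.157,-0.146,0.055,0,0,-68.1],
  [0,-0.164,-0.153,0.058,0,0,-71.4],
  [0,-0.17,-0.159,0.06,0,0,-73.9],
  [0,-0.174,-0.162,0.061,0,0,-75.4],
  [0,-0.175,-0.164,0.062,0,0,-76],
])

```text
clock: 24.65
position: [0.4621, 0.3558, 0.1491]
ee_rot: [0.963, 0.269, -0.0, -0.0]
ft_force: [0.1, -0.0, -3.1]
grip_width: 0.126
```

Call:
servo_tool([
  [0,0,0,0.01,0,0,0],
  [0,0,0,0.03,0,0,0],
  [0,0,0,0.055,0,0,0],
  [0,0,0,0.08,0,0,0],
  [0,0,0,0.097,0,0,0],
  [0,0,0,0.107,0,0,0],
  [0,0,0,0.112,0,0,0],
  [0,0,0,0.113,0,0,0],
  [0,0,0,0.113,0,0,0],
  [0.3,0,0,0.113,0,0,0],
  [0.5,0,0,0.113,0,0,0],
  [0.5,0,0,0.113,0,0,0],
  [0.5,0,0,0.08,0,0,0],
  [0.5,0,0,0.03,0,0,0],
  [0.6,0,0,-0.03,0,0,5],
  [0.6,0,0,-0.09,0,0,10],
  [0.6,0,0,-0.12,0,0,10],
  [0.6,0,0,-0.12,0,0,10],
])

```text
clock: 26.9
position: [0.4628, 0.3565, 0.2717]
ee_rot: [0.983, 0.184, 0.002, -0.001]
ft_force: [-0.2, -0.3, -0.5]
grip_width: 0.602
```

Run:
```python
from h import *
state()
p,d,T=shot('wrist','w4.png');C=cloud('wrist',d,T)
rects(C,.066,.08,box=(.3,.6,.2,.5))
p,d,T=shot('scene');C=cloud('scene',d,T)
print('lid');rects(C,.007,.014,box=(.38,.58,-.28,-.1));rects(C,.03,.05,box=(.43,.53,-.24,-.14),minpx=10);find('scene',['lid','bush1','oiler','chock'],T)
```

```text
t 26.90 pos [0.4628 0.3565 0.2717] xyaw 21.18 tilt [ 0.0033  0.0025 -1.    ] grip 0.602 F [-0.2 -0.3 -0.5] q [ 0.1   0.41 -1.09  1.47  0.36  1.47 -0.62]
 n 738 px [321 209] z 0.072 c [0.4629 0.354 ] wh [0.0121 0.0597] ang 31.0 med [0.4621 0.3555]
lid
 n 712 px [199 250] z 0.011 c [ 0.4744 -0.2037] wh [0.0793 0.1204] ang 83.3 med [ 0.4856 -0.2048]
 n 352 px [222 240] z 0.011 c [ 0.4797 -0.1497] wh [0.0826 0.0492] ang 4.4 med [ 0.4755 -0.1485]
 n 58 px [205 239] z 0.037 c [ 0.4776 -0.1847] wh [0.0162 0.0191] ang 70.1 med [ 0.4785 -0.1848]
lid 0.77 [ 0.481 -0.186  0.012]
oiler 0.56 [0.415 0.146 0.035]
oiler 0.2 [0.473 0.352 0.006]
chock 0.87 [ 0.613 -0.022  0.036]
```

View pics/w4.png

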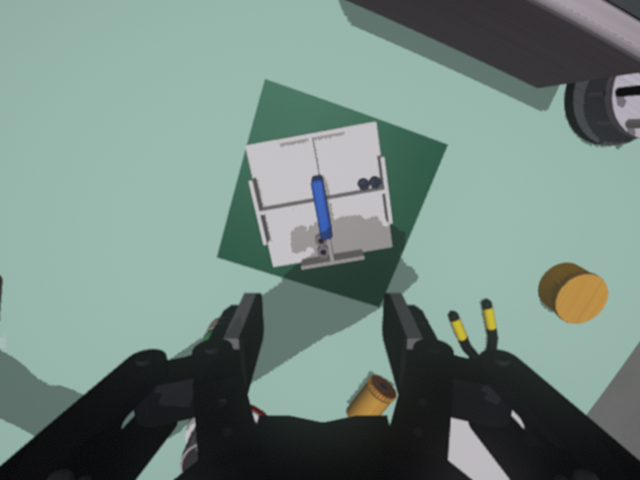

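Tray back on the felt. Its brass bay is empty, the nuts (322,245) and screws (368,183) are in their own bays. Next, the lid.

Run:
```python
from h import *
o=state()
b=(o['position'],R.from_quat(o['ee_rot']))
for P,y in(([.4785,-.1845,.25],-87.5),([.4785,-.1845,.1],-87.5),([.4785,-.1845,.0135],-87.5)): print(rel(P,tooldown(y),b))
```

```text
t 27.20 pos [0.462  0.3552 0.268 ] xyaw 21.19 tilt [-1.9e-03 -7.0e-04 -1.0e+00] grip 0.599 F [ 0.2 -0.7 -0.7] q [ 0.1   0.41 -1.08  1.48  0.36  1.47 -0.62]
[-1.796000e-01  5.092000e-01  1.830000e-02  1.046000e-01  8.040000e-02
  1.086855e+02]
[-1.793000e-01  5.092000e-01  1.683000e-01  1.046000e-01  8.040000e-02
  1.086855e+02]
[-1.791000e-01  5.092000e-01  2.548000e-01  1.046000e-01  8.040000e-02
  1.086855e+02]
```

Call:
servo_tool([
  [0.6,-0.018,0.05,0,0,0,10],
  [0.6,-0.036,0.1,0,0,0,20],
  [0.6,-0.054,0.155,0,0,0,30],
  [0.6,-0.073,0.21,0.005,0,0,40],
  [0.6,-0.092,0.265,0.01,0,0,50],
  [0.6,-0.11,0.32,0.015,0,0,60],
  [0.6,-0.13,0.375,0.018,0,0,70],
  [0.6,-0.15,0.43,0.018,0,0,80],
  [0.6,-0.168,0.48,0.018,0,0,90],
  [0.6,-0.179,0.509,0.018,0,0,100],
  [0.6,-0.179,0.509,0.018,0,0,108.6],
  [0.6,-0.179,0.509,0.06,0,0,108.6],
  [0.6,-0.179,0.509,0.11,0,0,108.6],
  [0.6,-0.179,0.509,0.168,0,0,108.6],
  [0.6,-0.179,0.509,0.168,0,0,108.6],
  [0.6,-0.179,0.509,0.168,0,0,108.6],
])

```text
clock: 29.2
position: [0.4802, -0.1838, 0.1027]
ee_rot: [0.723, -0.691, 0.0, -0.0]
ft_force: [-0.1, 0.3, 0.1]
grip_width: 0.601
```

Run:
```python
from h import *
o=state()
p,d,T=shot('wrist');C=cloud('wrist',d,T)
rects(C,.03,.045,box=(.44,.52,-.24,-.14),minpx=20);rects(C,.006,.014,box=(.4,.56,-.27,-.1))
print(rel([.4785,-.1845,.0135],tooldown(-87.5)))
```

```text
t 29.20 pos [ 0.4802 -0.1838  0.1027] xyaw -87.40 tilt [ 0.0012 -0.     -1.    ] grip 0.601 F [-0.1  0.3  0.1] q [ 0.84  0.27 -0.63  1.88  0.18  1.05 -1.39]
 n 804 px [323 259] z 0.036 c [ 0.4767 -0.1847] wh [0.0196 0.0187] ang 2.0 med [ 0.4781 -0.1846]
 n 21720 px [323 240] z 0.011 c [ 0.4769 -0.1848] wh [0.119  0.1191] ang 44.1 med [ 0.4834 -0.1844]
[ 0.0002  0.0024  0.0898 -0.1404 -0.0579  0.0829]
```

Call:
servo_tool([
  [0.6,0.001,0.003,0.04,0,0,0],
  [0.6,0.001,0.003,0.08,0,0,0],
  [0.6,0.001,0.003,0.09,0,0,0],
  [0.6,0.001,0.003,0.09,0,0,0],
  [0,0.001,0.003,0.09,0,0,0],
  [0,0.001,0.003,0.09,0,0,0],
  [0,0.001,0.003,0.09,0,0,0],
  [0,0.001,0.003,0.09,0,0,0],
  [0,0.001,0.003,0.09,0,0,0],
  [0,0.001,0.003,0.08,0,0,0],
  [0,0.001,0.003,0.04,0,0,0],
  [0,0.001,0.003,-0.01,0,0,0],
  [0,-0.02,0.003,-0.05,0,0,0],
  [0,-0.07,0.002,-0.06,0,0,0],
  [0,-0.12,0.002,-0.06,0,0,0],
  [0,-0.155,0.002,-0.06,0,0,0],
  [0,-0.163,0.002,-0.06,0,0,0],
  [0,-0.163,0.002,-0.06,0,0,0],
  [0,-0.163,0.002,-0.05,0,0,0],
], grip_force=60)

```text
clock: 31.62
position: [0.4704, -0.0223, 0.1512]
ee_rot: [0.722, -0.692, 0.0, -0.0]
ft_force: [0.3, -0.4, -1.1]
grip_width: 0.209
```

Run:
```python
from h import *
o=state()
p,d,T=shot('wrist');C=cloud('wrist',d,T)
z=C[...,2];z0=o['position'][2]-.0135
rects(C,z0+.004,z0+.016,box=(.36,.6,-.14,.12))
rects(C,z0+.028,z0+.045,box=(.36,.6,-.14,.12),minpx=20)
rects(C,.055,.07,box=(.36,.6,-.14,.12));rects(C,.01,.02,box=(.36,.6,-.14,.12))
print(rel([.4711,-.021,.0695],tooldown(-87.5)))
```

```text
t 31.62 pos [ 0.4704 -0.0223  0.1512] xyaw -87.52 tilt [ 9.e-04 -4.e-04 -1.e+00] grip 0.209 F [ 0.3 -0.4 -1.1] q [ 0.69  0.12 -0.78  1.92  0.09  1.13 -1.65]
 n 33509 px [322 257] z 0.149 c [ 0.4873 -0.022 ] wh [0.0847 0.1196] ang 2.7 med [ 0.4927 -0.0213]
 n 3111 px [322 386] z 0.149 c [ 0.4284 -0.0247] wh [0.0369 0.0323] ang 2.0 med [ 0.4261 -0.0246]
 n 3864 px [322 326] z 0.175 c [ 0.4706 -0.0228] wh [0.0236 0.0454] ang 3.4 med [ 0.4765 -0.0227]
 n 398 px [312 168] z 0.062 c [ 0.5204 -0.0145] wh [0.0066 0.0474] ang 6.3 med [ 0.521  -0.0137]
 n 2014 px [315 161] z 0.014 c [ 0.5171 -0.0149] wh [0.0319 0.1101] ang 5.3 med [ 0.5222 -0.015 ]
[-0.0012 -0.0019  0.0799  0.0924  0.0162 -0.0398]
```

Call:
servo_tool([
  [0,-0.001,-0.001,0.02,0,0,0],
  [0,-0.001,-0.001,0.045,0,0,0],
  [0,-0.001,-0.001,0.062,0,0,0],
  [0,-0.001,-0.001,0.072,0,0,0],
  [0,-0.001,-0.001,0.079,0,0,0],
  [0,-0.001,-0.001,0.081,0,0,0],
  [0,-0.001,-0.001,0.081,0,0,0],
  [0.3,-0.001,-0.001,0.081,0,0,0],
  [0.5,-0.001,-0.001,0.081,0,0,0],
  [0.5,-0.001,-0.001,0.081,0,0,0],
  [0.6,-0.001,-0.001,0.04,0,0,0],
  [1,-0.001,-0.001,-0.02,0,0,0],
  [1,-0.001,-0.001,-0.08,0,0,0],
  [1,0.05,-0.04,-0.12,0,0,0],
  [1,0.1,-0.09,-0.14,0,0,0],
  [1,0.14,-0.13,-0.14,0,0,0],
  [1,0.14,-0.13,-0.14,0,0,0],
  [1,0.14,-0.13,-0.14,0,0,0],
])

```text
clock: 33.92
position: [0.6065, -0.1557, 0.2901]
ee_rot: [0.722, -0.691, -0.001, -0.0]
ft_force: [-0.1, 0.3, 0.7]
grip_width: 1.0
```

Run:
```python
from h import *
o=state()
p,d,T=shot('wrist','w5.png');C=cloud('wrist',d,T)
print('lid');rects(C,.06,.075,box=(.36,.6,-.14,.12));rects(C,.08,.1,box=(.36,.6,-.14,.12),minpx=20)
print('objs');rects(C,.015,.055,box=(.57,.75,-.4,.2))
print('board');rects(C,.003,.009,box=(.35,.7,-.42,-.25))
P=C[(abs(C[...,2])<.004)];print('bench z',np.median(P[:,2]))
# ledge: inner face = min x of top points
m=(C[...,2]>.025)&(C[...,2]<.04)&(C[...,1]<-.27)&(C[...,0]>.58)&(C[...,0]<.68)
print(m.sum())
```

```text
t 33.92 pos [ 0.6065 -0.1557  0.2901] xyaw -87.49 tilt [-0.0012  0.0015 -1.    ] grip 1.000 F [-0.1  0.3  0.7] q [ 0.69  0.39 -0.7   1.33  0.25  1.5  -1.51]
lid
 n 5284 px [201 303] z 0.067 c [ 0.4775 -0.023 ] wh [0.1187 0.108 ] ang 70.2 med [ 0.4891 -0.0289]
objs
 n 2201 px [267 129] z 0.039 c [ 0.6765 -0.094 ] wh [0.0603 0.0409] ang 79.6 med [ 0.677  -0.0944]
 n 2194 px [ 76 172] z 0.037 c [0.6223 0.1241] wh [0.0623 0.0417] ang 80.4 med [0.625  0.1182]
 n 2183 px [205 189] z 0.028 c [ 0.6078 -0.0212] wh [0.0447 0.0615] ang 12.2 med [ 0.6087 -0.023 ]
 n 234 px [314 197] z 0.039 c [ 0.6037 -0.1455] wh [0.0072 0.0398] ang 80.5 med [ 0.607  -0.1459]
 n 1639 px [341 203] z 0.039 c [ 0.5977 -0.1762] wh [0.0512 0.0398] ang 80.6 med [ 0.6014 -0.1762]
 n 1009 px [486 188] z 0.031 c [ 0.6235 -0.3412] wh [0.0125 0.0929] ang 1.7 med [ 0.6242 -0.3383]
board
 n 8842 px [471 254] z 0.006 c [ 0.5147 -0.345 ] wh [0.2062 0.094 ] ang 1.9 med [ 0.5379 -0.3467]
 n 109 px [426 353] z 0.005 c [ 0.3934 -0.3059] wh [0.0335 0.01  ] ang 21.5 med [ 0.3903 -0.307 ]
bench z 0.0006131146566805135
910
```

View pics/w5.png

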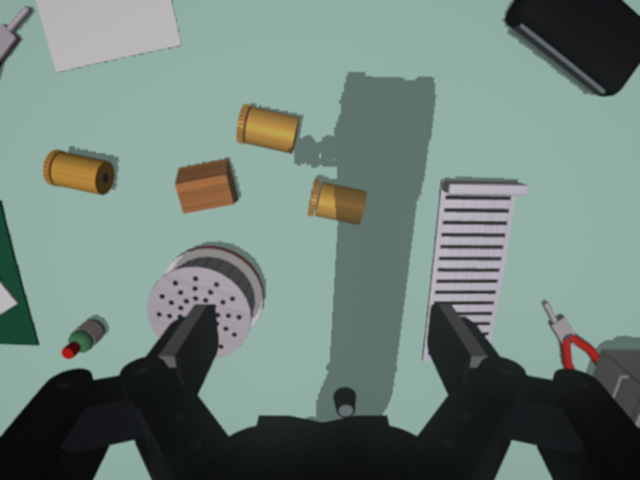

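The lid is seated (z 0.067), the barrels are at (267,129), (341,203) and (76,172), and the ledge is at (486,188). Next I work out the barrel moves.

```bash
cat >> h.py <<'E'
YB=1.9
I=np.array([.6175,-.3414]);A=np.array([np.cos(np.radians(YB)),np.sin(np.radians(YB))])
def slot(s): return I+A*s
def plan(rows,b=None):
    o=monitor.get_obs();b=b or (o['position'],R.from_quat(o['ee_rot']))
    for P,y in rows: print(np.round(P,4),y,rel(P,tooldown(y),b))
E
python3 - <<'E'
from h import *
state()
a=[.5985,-.1716];s=slot(-.0215)
plan([([*a,.12],-99.4),([*a,.004],-99.4),([*a,.12],-99.4),([*s,.12],-88.1),([*s,.0105],-88.1),([*s,.2],-88.1)])
E
```

```text
t 33.98 pos [ 0.606  -0.1545  0.2905] xyaw -87.41 tilt [-0.001   0.0013 -1.    ] grip 0.999 F [-0.   0.5 -0.1] q [ 0.69  0.39 -0.7   1.33  0.25  1.5  -1.51]
[ 0.5985 -0.1716  0.12  ] -99.4 [1.69000e-02 8.10000e-03 1.70500e-01 5.96000e-02 6.98000e-02 1.19944e+01]
[ 0.5985 -0.1716  0.004 ] -99.4 [1.71000e-02 8.00000e-03 2.86500e-01 5.96000e-02 6.98000e-02 1.19944e+01]
[ 0.5985 -0.1716  0.12  ] -99.4 [1.69000e-02 8.10000e-03 1.70500e-01 5.96000e-02 6.98000e-02 1.19944e+01]
[ 0.596  -0.3421  0.12  ] -88.1 [0.1872 0.0183 0.1703 0.0524 0.0752 0.6944]
[ 0.596  -0.3421  0.0105] -88.1 [0.1873 0.0182 0.2798 0.0524 0.0752 0.6944]
[ 0.596  -0.3421  0.2   ] -88.1 [0.187  0.0184 0.0903 0.0524 0.0752 0.6944]
```

Call:
servo_tool([
  [1,0.017,0.008,0.05,0,0,6],
  [1,0.017,0.008,0.11,0,0,12],
  [1,0.017,0.008,0.17,0,0,12],
  [1,0.017,0.008,0.19,0,0,12],
  [1,0.017,0.008,0.23,0,0,12],
  [1,0.017,0.008,0.265,0,0,12],
  [1,0.017,0.008,0.285,0,0,12],
  [1,0.017,0.008,0.285,0,0,12],
  [0.4,0.017,0.008,0.285,0,0,12],
  [0.4,0.017,0.008,0.285,0,0,12],
  [0.4,0.017,0.008,0.285,0,0,12],
  [0.4,0.017,0.008,0.285,0,0,12],
  [0.4,0.017,0.008,0.285,0,0,12],
  [0.4,0.017,0.008,0.26,0,0,12],
  [0.4,0.017,0.008,0.22,0,0,12],
  [0.4,0.017,0.008,0.18,0,0,12],
  [0.4,0.017,0.008,0.17,0,0,12],
  [0.4,0.017,0.008,0.17,0,0,12],
], grip_force=50)

```text
clock: 36.22
position: [0.5989, -0.1725, 0.1212]
ee_rot: [-0.647, 0.763, -0.0, 0.0]
ft_force: [-0.3, 0.2, -1.7]
grip_width: 0.695
```

Run:
```python
from h import *
o=state()
p,d,T=shot('wrist','w6.png');C=cloud('wrist',d,T)
s=slot(-.0215)
plan([([*s,.12],-88.1),([*s,.0105],-88.1)])
cy=o['position'];rects(C,.1,.2,box=(.56,.65,-.21,-.13))
rects(C,.025,.04,box=(.57,.66,-.42,-.26)); rects(C,.003,.009,box=(.35,.7,-.42,-.25))
```

```text
t 36.23 pos [ 0.5989 -0.1725  0.1212] xyaw -99.43 tilt [ 3.e-04 -3.e-04 -1.e+00] grip 0.695 F [-0.3  0.2 -1.7] q [ 0.69  0.49 -0.63  1.57  0.3   1.19 -1.74]
[ 0.596  -0.3421  0.12  ] -88.1 [ 1.67800e-01 -2.56000e-02 -1.00000e-04  8.31000e-02  1.40000e-02
 -1.13252e+01]
[ 0.596  -0.3421  0.0105] -88.1 [  0.1678  -0.0257   0.1094   0.0831   0.014  -11.3252]
 n 26336 px [313 342] z 0.153 c [ 0.5985 -0.1682] wh [0.0804 0.0409] ang 79.4 med [ 0.6095 -0.1706]
 n 1653 px [322 423] z 0.197 c [ 0.6086 -0.1746] wh [0.0336 0.0036] ang 80.3 med [ 0.6087 -0.1745]
 n 2660 px [567 168] z 0.031 c [ 0.6231 -0.3412] wh [0.0128 0.0935] ang 2.2 med [ 0.6239 -0.3383]
 n 22213 px [553 276] z 0.006 c [ 0.5046 -0.3454] wh [0.2448 0.0939] ang 1.9 med [ 0.5368 -0.3483]
```

View pics/w6.png

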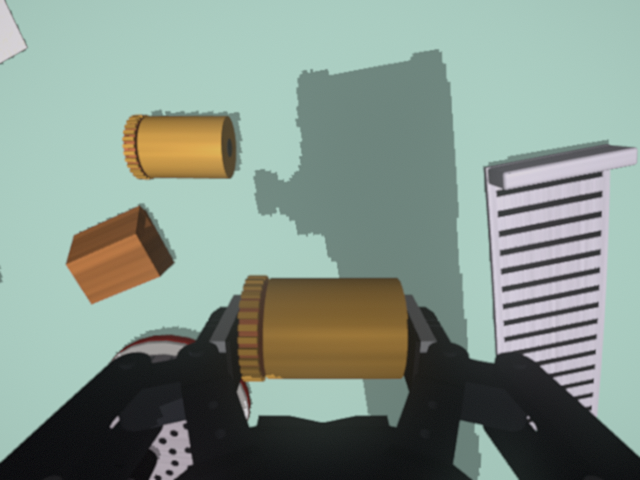

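Call:
servo_tool([
  [0.4,0.03,-0.005,0,0,0,-3],
  [0.4,0.075,-0.012,0,0,0,-6],
  [0.4,0.12,-0.019,0,0,0,-9],
  [0.4,0.155,-0.024,0,0,0,-11.3],
  [0.4,0.168,-0.026,0.02,0,0,-11.3],
  [0.4,0.168,-0.026,0.06,0,0,-11.3],
  [0.4,0.168,-0.026,0.09,0,0,-11.3],
  [0.4,0.168,-0.026,0.105,0,0,-11.3],
  [0.4,0.168,-0.026,0.11,0,0,-11.3],
  [0.4,0.168,-0.026,0.11,0,0,-11.3],
  [0.4,0.168,-0.026,0.11,0,0,-11.3],
  [0.8,0.168,-0.026,0.11,0,0,-11.3],
  [1,0.168,-0.026,0.11,0,0,-11.3],
  [1,0.168,-0.026,0.11,0,0,-11.3],
  [1,0.168,-0.026,0.08,0,0,-11.3],
  [1,0.168,-0.026,0.03,0,0,-11.3],
  [1,0.168,-0.026,-0.03,0,0,-11.3],
  [1,0.168,-0.026,-0.08,0,0,-11.3],
  [1,0.168,-0.026,-0.08,0,0,-11.3],
])

```text
clock: 38.65
position: [0.5991, -0.3429, 0.2059]
ee_rot: [0.719, -0.695, 0.003, -0.001]
ft_force: [0.5, 0.1, -0.7]
grip_width: 1.001
```

```bash
cat >> h.py <<'E'
def row(C,zc=.026):
    a=np.array([A[0],A[1]]);n=np.array([-A[1],A[0]])
    m=(C[...,2]>.02)&(C[...,2]<.055)
    Q=C[m][:,:2]-I;s=np.c_[Q@a,Q@n];k=(abs(s[:,1])<.045)&(s[:,0]>-.24)&(s[:,0]<-.001)
    m2=np.zeros(C.shape[:2],np.uint8);idx=np.argwhere(m)[k];m2[idx[:,0],idx[:,1]]=1
    kk,L,st,_=cv2.connectedComponentsWithStats(m2)
    for i in range(1,kk):
        if st[i,4]>60:
            q=C[L==i];l=np.c_[(q[:,:2]-I)@a,(q[:,:2]-I)@n,q[:,2]]
            t=l[l[:,2]>l[:,2].max()-.003]
            r=cv2.minAreaRect(l[:,:2].astype(np.float32))
            print('ROW n',st[i,4],'top s %.4f'%np.median(t[:,0]),'rect c',np.round(r[0],4),np.round(r[1],4),'ang %.1f'%r[2],'zmax %.4f'%l[:,2].max())
E
python3 - <<'E'
from h import *
o=state()
p,d,T=shot('wrist');C=cloud('wrist',d,T);row(C)
rects(C,.025,.04,box=(.6,.66,-.42,-.26));rects(C,.015,.055,box=(.64,.72,-.15,-.03))
b=[.6765,-.094]
plan([([*b,.2],-100.2),([*b,.12],-100.2),([*b,.004],-100.2)])
E
```

```text
t 38.65 pos [ 0.5991 -0.3429  0.2059] xyaw -88.13 tilt [ 0.0066 -0.0033 -1.    ] grip 1.001 F [ 0.5  0.1 -0.7] q [ 0.86  0.56 -0.62  1.28  0.32  1.39 -1.27]
ROW n 3045 top s -0.0224 rect c [-0.0226  0.0014] [0.06   0.0416] ang 89.8 zmax 0.0490
 n 1510 px [321 188] z 0.031 c [ 0.6232 -0.341 ] wh [0.0124 0.0916] ang 1.8 med [ 0.6237 -0.3417]
 n 457 px [324 201] z 0.035 c [ 0.6122 -0.3447] wh [0.0053 0.0509] ang 1.9 med [ 0.6127 -0.3457]
 n 3689 px [ 40 120] z 0.037 c [ 0.6766 -0.0943] wh [0.0624 0.0416] ang 80.5 med [ 0.6769 -0.1023]
[ 0.6765 -0.094   0.2   ] -100.2 [-2.45900e-01 -8.67000e-02  2.70000e-03 -1.64300e-01 -7.44000e-02
  1.20715e+01]
[ 0.6765 -0.094   0.12  ] -100.2 [-0.246  -0.0864  0.0827 -0.1643 -0.0744 12.0715]
[ 0.6765 -0.094   0.004 ] -100.2 [-0.2462 -0.0861  0.1987 -0.1643 -0.0744 12.0715]
```

Call:
servo_tool([
  [1,-0.06,-0.02,0,0,0,3],
  [1,-0.12,-0.042,0,0,0,6],
  [1,-0.18,-0.063,0,0,0,9],
  [1,-0.23,-0.08,0.01,0,0,11.4],
  [1,-0.246,-0.086,0.05,0,0,11.4],
  [1,-0.246,-0.086,0.1,0,0,11.4],
  [1,-0.246,-0.086,0.15,0,0,11.4],
  [1,-0.246,-0.086,0.18,0,0,11.4],
  [1,-0.246,-0.086,0.197,0,0,11.4],
  [1,-0.246,-0.086,0.197,0,0,11.4],
  [0.4,-0.246,-0.086,0.197,0,0,11.4],
  [0.4,-0.246,-0.086,0.197,0,0,11.4],
  [0.4,-0.246,-0.086,0.197,0,0,11.4],
  [0.4,-0.246,-0.086,0.197,0,0,11.4],
  [0.4,-0.246,-0.086,0.197,0,0,11.4],
  [0.4,-0.246,-0.086,0.17,0,0,11.4],
  [0.4,-0.246,-0.086,0.13,0,0,11.4],
  [0.4,-0.246,-0.086,0.09,0,0,11.4],
  [0.4,-0.246,-0.086,0.08,0,0,11.4],
  [0.4,-0.246,-0.086,0.08,0,0,11.4],
])

```text
clock: 41.2
position: [0.6747, -0.0938, 0.1207]
ee_rot: [-0.646, 0.763, 0.0, -0.0]
ft_force: [-0.5, -0.1, -1.8]
grip_width: 0.695
```

Run:
```python
from h import *
o=state()
s=slot(-.0655)
plan([([*s,.125],-88.1),([*s,.0115],-88.1)])
p,d,T=shot('wrist');C=cloud('wrist',d,T);z=o['position'][2]
rects(C,z+.02,z+.045,box=(.64,.72,-.13,-.06))
```

```text
t 41.20 pos [ 0.6747 -0.0938  0.1207] xyaw -99.52 tilt [-2.e-04 -1.e-04 -1.e+00] grip 0.695 F [-0.5 -0.1 -1.8] q [ 0.5   0.61 -0.63  1.4   0.36  1.25 -1.89]
[ 0.552  -0.3436  0.125 ] -88.1 [ 2.66700e-01  7.97000e-02 -4.30000e-03  1.38000e-02 -6.70000e-03
 -1.14221e+01]
[ 0.552  -0.3436  0.0115] -88.1 [ 2.66700e-01  7.97000e-02  1.09200e-01  1.38000e-02 -6.70000e-03
 -1.14221e+01]
 n 17999 px [321 334] z 0.154 c [ 0.6758 -0.0933] wh [0.0708 0.0391] ang 78.9 med [ 0.6824 -0.0949]
```

Call:
servo_tool([
  [0.4,0.03,0.009,0,0,0,-2],
  [0.4,0.08,0.024,0,0,0,-4],
  [0.4,0.13,0.04,0,0,0,-6],
  [0.4,0.18,0.055,0,0,0,-8],
  [0.4,0.23,0.07,0,0,0,-10],
  [0.4,0.26,0.08,0,0,0,-11.4],
  [0.4,0.267,0.081,0.02,0,0,-11.4],
  [0.4,0.267,0.081,0.06,0,0,-11.4],
  [0.4,0.267,0.081,0.09,0,0,-11.4],
  [0.4,0.267,0.081,0.106,0,0,-11.4],
  [0.4,0.267,0.081,0.111,0,0,-11.4],
  [0.4,0.267,0.081,0.111,0,0,-11.4],
  [0.8,0.267,0.081,0.111,0,0,-11.4],
  [1,0.267,0.081,0.111,0,0,-11.4],
  [1,0.267,0.081,0.111,0,0,-11.4],
  [1,0.267,0.081,0.08,0,0,-11.4],
  [1,0.267,0.081,0.03,0,0,-11.4],
  [1,0.267,0.081,-0.03,0,0,-11.4],
  [1,0.267,0.081,-0.08,0,0,-11.4],
  [1,0.267,0.081,-0.08,0,0,-11.4],
])

```text
clock: 43.75
position: [0.5529, -0.3442, 0.2057]
ee_rot: [0.719, -0.695, 0.004, -0.001]
ft_force: [0.0, 0.4, -1.6]
grip_width: 0.997
```

Run:
```python
from h import *
o=state()
p,d,T=shot('wrist');C=cloud('wrist',d,T);row(C)
b=[.6223,.1241]
plan([([*b,.2],-99.7),([*b,.12],-99.7),([*b,.0037],-99.7)])
p,d,T=shot('scene');C=cloud('scene',d,T);rects(C,.015,.055,box=(.57,.7,-.1,.2));find('scene',['chock'],T)
```

```text
t 43.75 pos [ 0.5529 -0.3442  0.2057] xyaw -88.13 tilt [ 0.0062 -0.0037 -1.    ] grip 0.997 F [ 0.   0.4 -1.6] q [ 0.95  0.47 -0.64  1.4   0.29  1.35 -1.24]
ROW n 3412 top s -0.0226 rect c [-0.0225  0.0015] [0.0604 0.0412] ang 89.5 zmax 0.0487
ROW n 3068 top s -0.0659 rect c [-0.0659  0.0011] [0.0601 0.0415] ang 89.3 zmax 0.0491
[0.6223 0.1241 0.2   ] -99.7 [-4.655e-01 -8.580e-02  2.100e-03 -1.577e-01 -9.340e-02  1.157e+01]
[0.6223 0.1241 0.12  ] -99.7 [-0.4656 -0.0856  0.0821 -0.1577 -0.0934 11.57  ]
[0.6223 0.1241 0.0037] -99.7 [-0.4659 -0.0853  0.1984 -0.1577 -0.0934 11.57  ]
 n 501 px [359 252] z 0.038 c [0.6234 0.1244] wh [0.0614 0.0402] ang 81.2 med [0.6292 0.1218]
 n 434 px [274 264] z 0.028 c [ 0.5861 -0.0582] wh [0.037  0.0641] ang 6.8 med [ 0.5881 -0.0615]
chock 0.82 [ 0.585 -0.061  0.033]
chock 0.6 [0.413 0.143 0.035]
```

Call:
servo_tool([
  [1,-0.06,-0.01,0,0,0,3],
  [1,-0.12,-0.02,0,0,0,6],
  [1,-0.18,-0.03,0,0,0,9],
  [1,-0.24,-0.042,0,0,0,11.5],
  [1,-0.3,-0.055,0,0,0,11.5],
  [1,-0.36,-0.067,0,0,0,11.5],
  [1,-0.42,-0.078,0,0,0,11.5],
  [1,-0.455,-0.085,0.01,0,0,11.5],
  [1,-0.466,-0.086,0.05,0,0,11.5],
  [1,-0.466,-0.086,0.11,0,0,11.5],
  [1,-0.466,-0.086,0.16,0,0,11.5],
  [1,-0.466,-0.086,0.19,0,0,11.5],
  [1,-0.466,-0.086,0.197,0,0,11.5],
  [1,-0.466,-0.086,0.197,0,0,11.5],
  [0.4,-0.466,-0.086,0.197,0,0,11.5],
  [0.4,-0.466,-0.086,0.197,0,0,11.5],
  [0.4,-0.466,-0.086,0.197,0,0,11.5],
  [0.4,-0.466,-0.086,0.197,0,0,11.5],
  [0.4,-0.466,-0.086,0.197,0,0,11.5],
  [0.4,-0.466,-0.086,0.197,0,0,11.5],
])

```text
clock: 46.4
position: [0.6224, 0.1252, 0.0056]
ee_rot: [-0.645, 0.764, -0.0, 0.001]
ft_force: [-1.5, 0.1, 6.4]
grip_width: 0.701
```

Call:
servo_tool([
  [0.4,0,0,-0.02,0,0,0],
  [0.4,0,0,-0.06,0,0,0],
  [0.4,0,0,-0.11,0,0,0],
  [0.4,0,0,-0.145,0,0,0],
  [0.4,0,0,-0.15,0,0,0],
  [0.4,0,0,-0.15,0,0,0],
])

```text
clock: 47.15
position: [0.6211, 0.1247, 0.1536]
ee_rot: [-0.645, 0.764, 0.0, -0.0]
ft_force: [-1.1, 0.0, -4.4]
grip_width: 0.694
```

Run:
```python
from h import *
o=state()
s=slot(-.1085)
plan([([*s,.15],-88.1),([*s,.009],-88.1)])
p,d,T=shot('wrist');C=cloud('wrist',d,T);z=o['position'][2]
rects(C,z+.02,z+.045,box=(.58,.68,.08,.16))
```

```text
t 47.15 pos [0.6211 0.1247 0.1536] xyaw -99.62 tilt [-9.e-04 -2.e-04 -1.e+00] grip 0.694 F [-1.1  0.  -4.4] q [ 0.29  0.51 -0.76  1.5   0.36  1.27 -2.25]
[ 0.5091 -0.345   0.15  ] -88.1 [ 4.81900e-01  3.19000e-02  3.80000e-03  4.91000e-02 -1.51000e-02
 -1.15216e+01]
[ 0.5091 -0.345   0.009 ] -88.1 [  0.4818   0.0318   0.1448   0.0491  -0.0151 -11.5216]
 n 18516 px [324 335] z 0.187 c [0.6233 0.1197] wh [0.0795 0.0414] ang 86.4 med [0.6278 0.1226]
```

Call:
servo_tool([
  [0.4,0.03,0.002,0,0,0,-2],
  [0.4,0.08,0.005,0,0,0,-4],
  [0.4,0.135,0.009,0,0,0,-6],
  [0.4,0.19,0.013,0,0,0,-8],
  [0.4,0.245,0.017,0,0,0,-10],
  [0.4,0.3,0.02,0,0,0,-11.5],
  [0.4,0.355,0.024,0,0,0,-11.5],
  [0.4,0.41,0.028,0,0,0,-11.5],
  [0.4,0.455,0.031,0,0,0,-11.5],
  [0.4,0.478,0.033,0,0,0,-11.5],
  [0.4,0.482,0.033,0.03,0,0,-11.5],
  [0.4,0.482,0.033,0.08,0,0,-11.5],
  [0.4,0.482,0.033,0.12,0,0,-11.5],
  [0.4,0.482,0.033,0.138,0,0,-11.5],
  [0.4,0.482,0.033,0.144,0,0,-11.5],
  [0.4,0.482,0.033,0.144,0,0,-11.5],
  [0.8,0.482,0.033,0.144,0,0,-11.5],
  [1,0.482,0.033,0.144,0,0,-11.5],
  [1,0.482,0.033,0.144,0,0,-11.5],
  [1,0.482,0.033,0.144,0,0,-11.5],
])

```text
clock: 49.7
position: [0.5085, -0.3447, 0.0101]
ee_rot: [0.719, -0.695, -0.0, -0.0]
ft_force: [0.1, 0.5, 0.2]
grip_width: 0.999
```

Call:
servo_tool([
  [1,0,0,-0.03,0,0,0],
  [1,0,0,-0.09,0,0,0],
  [1,-0.05,-0.02,-0.15,0,0,0],
  [1,-0.11,-0.04,-0.21,0,0,0],
  [1,-0.13,-0.04,-0.23,0,0,0],
  [1,-0.13,-0.04,-0.23,0,0,0],
  [1,-0.13,-0.04,-0.23,0,0,0],
])

```text
clock: 50.58
position: [0.5441, -0.2138, 0.2399]
ee_rot: [0.719, -0.695, 0.0, 0.0]
ft_force: [0.1, -1.0, -0.7]
grip_width: 1.001
```

Run:
```python
from h import *
o=state()
p,d,T=shot('wrist','w7.png');C=cloud('wrist',d,T);row(C);rects(C,.015,.055,box=(.54,.7,-.2,.05))
rects(C,.026,.035,box=(.54,.7,-.2,.05))
```

```text
t 50.58 pos [ 0.5441 -0.2138  0.2399] xyaw -88.10 tilt [-3.e-04 -5.e-04 -1.e+00] grip 1.001 F [ 0.1 -1.  -0.7] q [ 0.9   0.32 -0.74  1.53  0.22  1.38 -1.4 ]
ROW n 2974 top s -0.0225 rect c [-0.0223  0.0017] [0.0407 0.0617] ang 0.4 zmax 0.0488
ROW n 5280 top s -0.1025 rect c [-0.0873  0.0012] [0.0849 0.0626] ang 0.1 zmax 0.0493
 n 2862 px [166 163] z 0.028 c [ 0.5806 -0.0586] wh [0.0442 0.0618] ang 15.3 med [ 0.581  -0.0613]
 n 2251 px [165 167] z 0.028 c [ 0.5769 -0.0595] wh [0.0363 0.0616] ang 15.7 med [ 0.5772 -0.0608]
```

View pics/w7.png

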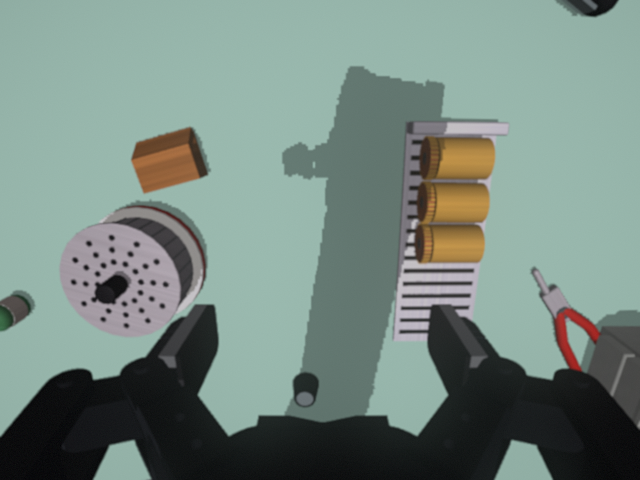

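Row in place with small gaps. The chock at (168,160) has been knocked to (0.577,-0.060), yaw 15.5°. I'll pick it up.

Run:
```python
from h import *
b=[.577,-.0598]
plan([([*b,.12],-74.5),([*b,.002],-74.5)])
```

```text
[ 0.577  -0.0598  0.12  ] -74.5 [ -0.1538  -0.0386   0.1188   0.0983   0.0163 -13.6965]
[ 0.577  -0.0598  0.002 ] -74.5 [ -0.1538  -0.0388   0.2368   0.0983   0.0163 -13.6965]
```

Call:
servo_tool([
  [1,-0.06,-0.015,0,0,0,-6],
  [1,-0.12,-0.03,0,0,0,-13.6],
  [1,-0.154,-0.039,0.03,0,0,-13.6],
  [1,-0.154,-0.039,0.09,0,0,-13.6],
  [1,-0.154,-0.039,0.15,0,0,-13.6],
  [1,-0.154,-0.039,0.2,0,0,-13.6],
  [1,-0.154,-0.039,0.225,0,0,-13.6],
  [1,-0.154,-0.039,0.236,0,0,-13.6],
  [1,-0.154,-0.039,0.236,0,0,-13.6],
  [0.4,-0.154,-0.039,0.236,0,0,-13.6],
  [0.4,-0.154,-0.039,0.236,0,0,-13.6],
  [0.4,-0.154,-0.039,0.236,0,0,-13.6],
  [0.4,-0.154,-0.039,0.236,0,0,-13.6],
  [0.4,-0.154,-0.039,0.236,0,0,-13.6],
  [0.4,-0.154,-0.039,0.22,0,0,-13.6],
  [0.4,-0.154,-0.039,0.17,0,0,-13.6],
  [0.4,-0.154,-0.039,0.13,0,0,-13.6],
  [0.4,-0.154,-0.039,0.12,0,0,-13.6],
  [0.4,-0.154,-0.039,0.12,0,0,-13.6],
], grip_force=50)

```text
clock: 53.0
position: [0.5781, -0.0584, 0.1205]
ee_rot: [0.796, -0.605, 0.0, -0.0]
ft_force: [-0.1, 0.6, -2.3]
grip_width: 0.692
```

Run:
```python
from h import *
o=state()
s=slot(-.175);s2=slot(-.151)
plan([([*s,.12],-88.1),([*s,.0075],-88.1),([*s2,.0075],-88.1)])
p,d,T=shot('wrist','w8.png');C=cloud('wrist',d,T);row(C);z=o['position'][2]
rects(C,z+.01,z+.028,box=(.53,.65,-.11,-.01))
rects(C,z+.0255,z+.031,box=(.53,.65,-.11,-.01))
```

```text
t 53.00 pos [ 0.5781 -0.0584  0.1205] xyaw -74.53 tilt [ 6.e-04 -4.e-04 -1.e+00] grip 0.692 F [-0.1  0.6 -2.3] q [ 0.67  0.44 -0.81  1.68  0.35  1.17 -1.53]
[ 0.4426 -0.3472  0.12  ] -88.1 [ 2.42100e-01  2.07600e-01  5.00000e-04 -2.87000e-02 -2.66000e-02
  1.35717e+01]
[ 0.4426 -0.3472  0.0075] -88.1 [ 0.2421  0.2077  0.113  -0.0287 -0.0266 13.5717]
[ 0.4666 -0.3464  0.0075] -88.1 [ 0.2477  0.1843  0.113  -0.0287 -0.0266 13.5717]
ROW n 3809 top s -0.1077 rect c [-0.074   0.0133] [0.104  0.0416] ang 2.4 zmax 0.0481
 n 18947 px [323 323] z 0.143 c [ 0.5794 -0.0585] wh [0.0445 0.0866] ang 15.5 med [ 0.5833 -0.0578]
 n 233 px [236 326] z 0.149 c [ 0.5747 -0.0287] wh [0.0164 0.0063] ang 40.2 med [ 0.5791 -0.0275]
 n 280 px [408 332] z 0.149 c [ 0.587  -0.0871] wh [0.007  0.0229] ang 88.0 med [ 0.5939 -0.0871]
 n 85 px [209 328] z 0.149 c [ 0.5736 -0.0178] wh [0.0015 0.0051] ang 17.7 med [ 0.5735 -0.0174]
 n 94 px [435 328] z 0.149 c [ 0.5952 -0.0963] wh [0.0016 0.0052] ang 12.3 med [ 0.5952 -0.0963]
```

View pics/w8.png

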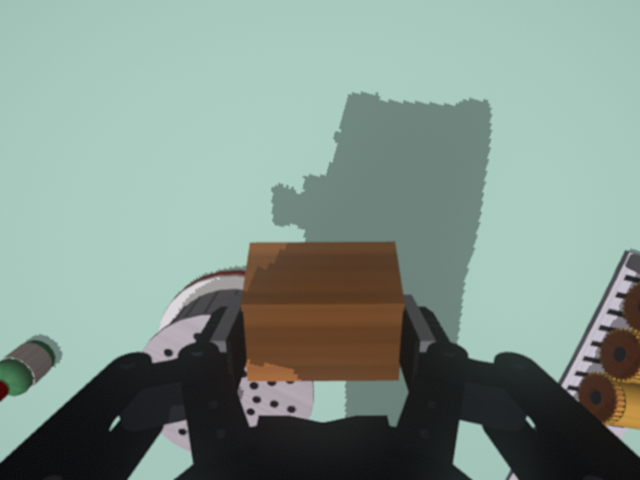

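Call:
servo_tool([
  [0.4,0.03,0.026,0,0,0,3],
  [0.4,0.07,0.06,0,0,0,6],
  [0.4,0.11,0.094,0,0,0,9],
  [0.4,0.15,0.129,0,0,0,12],
  [0.4,0.19,0.163,0,0,0,13.6],
  [0.4,0.225,0.193,0,0,0,13.6],
  [0.4,0.242,0.2077,0,0,0,13.6],
  [0.4,0.242,0.2077,0.03,0,0,13.6],
  [0.4,0.242,0.2077,0.07,0,0,13.6],
  [0.4,0.242,0.2077,0.097,0,0,13.6],
  [0.4,0.242,0.2077,0.107,0,0,13.6],
  [0.4,0.242,0.2077,0.1105,0,0,13.6],
  [0.4,0.242,0.2077,0.1105,0,0,13.6],
  [0.4,0.242,0.2077,0.1105,0,0,13.6],
])

```text
clock: 54.8
position: [0.4424, -0.3463, 0.0103]
ee_rot: [0.719, -0.695, -0.001, 0.0]
ft_force: [-5.7, 4.0, 8.9]
grip_width: 0.691
```

```bash
cat >> h.py <<'E'
def rowpts(name,zlo=.007,zhi=.06,yb=.02):
    p,d,T=shot(name);C=cloud(name,d,T);a=A;n=np.array([-A[1],A[0]])
    P=C.reshape(-1,3);P=P[np.isfinite(P[:,0])];s=(P[:,:2]-I)@a;y=(P[:,:2]-I)@n
    k=(abs(y)<yb)&(s>-.24)&(s<.01)&(P[:,2]>-.01)&(P[:,2]<.09)
    b=np.arange(-.24,.01,.004)
    print(name,[(int(round(x*1000)),int(round(np.median(P[k&(s>=x)&(s<x+.004),2])*1000))) for x in b if (k&(s>=x)&(s<x+.004)).sum()>3])
E
python3 - <<'E'
from h import *
state()
rowpts('wrist');rowpts('scene');rowpts('side')
E
```

```text
t 54.80 pos [ 0.4424 -0.3463  0.0103] xyaw -88.09 tilt [-1.1e-03  7.0e-04 -1.0e+00] grip 0.691 F [-5.7  4.   8.9] q [ 1.09  0.5  -0.62  1.81  0.35  0.94 -1.22]
wrist [(-240, 5), (-236, 6), (-232, 6), (-228, 6), (-224, 6), (-220, 6), (-200, 33), (-196, 34), (-192, 34), (-188, 34), (-184, 34), (-180, 34), (-176, 34), (-172, 34), (-168, 85), (-164, 33), (-160, 30), (-156, 23), (-152, 18), (-148, 11), (-144, 6), (-140, 6), (-136, 6), (-132, 32), (-128, 38), (-124, 42), (-120, 44), (-116, 46), (-112, 46), (-108, 46), (-104, 45), (-100, 43), (-96, 40), (-92, 35), (-88, 29), (-84, 38), (-80, 42), (-76, 45), (-72, 46), (-68, 46)]
scene [(-224, 6), (-220, 8), (-200, 33), (-196, 34), (-192, 35), (-188, 35), (-184, 35), (-180, 35), (-176, 35), (-172, 36), (-168, 36), (-164, 33), (-160, 29), (-156, 24), (-152, 18), (-148, 14), (-124, 43), (-120, 45), (-116, 47), (-112, 47), (-108, 47), (-104, 46), (-100, 43), (-96, 40), (-92, 34), (-84, 37), (-80, 42), (-76, 44), (-72, 46), (-68, 46), (-64, 46), (-60, 45), (-56, 42), (-52, 37), (-48, 33), (-40, 40), (-36, 43), (-32, 46), (-28, 46), (-24, 47), (-20, 47), (-16, 44), (-12, 41), (-8, 36), (-4, 33), (0, 32), (4, 32), (8, 25)]
side [(-240, -1), (-236, 4), (-232, 3), (-228, 3), (-224, 4), (-220, 4), (-216, 3), (-212, 4), (-208, 3), (-204, 4), (-200, 4), (-164, 32), (-160, 30), (-156, 26), (-152, 20), (-148, 13), (-144, 5), (-140, 3), (-136, 4), (-132, 4), (-128, 34), (-124, 38), (-120, 41), (-116, 43), (-112, 45), (-108, 44), (-104, 45), (-100, 43), (-96, 42), (-92, 37), (-88, 17), (-84, 31), (-80, 38), (-76, 41), (-72, 44), (-68, 45), (-64, 43), (-60, 43), (-56, 43), (-52, 40), (-48, 34), (-44, 4), (-40, 30), (-36, 39), (-32, 41), (-28, 45), (-24, 44), (-20, 45), (-16, 44), (-12, 44), (-8, 39), (-4, 32), (0, 29), (4, 30), (8, 30)]
```

Call:
servo_tool([
  [0.4,0,-0.004,-0.0005,0,0,0],
  [0.4,0,-0.009,-0.0005,0,0,0],
  [0.4,0,-0.014,-0.0005,0,0,0],
  [0.4,0,-0.018,-0.0005,0,0,0],
  [0.4,0,-0.021,-0.0005,0,0,0],
  [0.4,0,-0.023,-0.0005,0,0,0],
  [0.4,0,-0.025,-0.0005,0,0,0],
  [0.4,0,-0.026,-0.0005,0,0,0],
  [0.4,0,-0.027,-0.0005,0,0,0],
  [0.4,0,-0.028,-0.0005,0,0,0],
  [0.4,0,-0.028,-0.0005,0,0,0],
])

```text
clock: 56.32
position: [0.468, -0.347, 0.0103]
ee_rot: [0.718, -0.696, -0.002, 0.002]
ft_force: [-14.5, 0.7, 16.8]
grip_width: 0.691
```

Run:
```python
from h import *
o=state();print('s tcp',(np.array(o['position'])[:2]-I)@A)
rowpts('scene');rowpts('side')
```

```text
t 56.33 pos [ 0.468  -0.347   0.0103] xyaw -88.22 tilt [-5.5e-03 -2.0e-04 -1.0e+00] grip 0.691 F [-14.5   0.7  16.8] q [ 1.05  0.54 -0.61  1.76  0.37  0.96 -1.25]
s tcp -0.14965102746204123
scene [(-200, 5), (-196, 6), (-192, 9), (-172, 35), (-168, 35), (-164, 34), (-160, 34), (-156, 34), (-152, 34), (-148, 34), (-144, 36), (-140, 34), (-136, 31), (-132, 30), (-124, 39), (-120, 43), (-116, 45), (-112, 47), (-108, 47), (-104, 47), (-100, 45), (-96, 43), (-92, 40), (-88, 34), (-84, 36), (-80, 40), (-76, 43), (-72, 45), (-68, 47), (-64, 47), (-60, 46), (-56, 45), (-52, 41), (-48, 36), (-44, 34), (-40, 40), (-36, 42), (-32, 46), (-28, 47), (-24, 47), (-20, 47), (-16, 45), (-12, 43), (-8, 38), (-4, 33), (0, 32), (4, 32), (8, 26)]
side [(-240, 0), (-236, 5), (-232, 3), (-228, 3), (-224, 3), (-220, 4), (-216, 3), (-212, 4), (-208, 4), (-204, 4), (-200, 2), (-196, 4), (-192, 4), (-188, 4), (-184, 3), (-180, 4), (-176, 4), (-172, 4), (-168, 32), (-164, 31), (-140, 32), (-136, 32), (-132, 29), (-128, 21), (-124, 31), (-120, 38), (-116, 42), (-112, 44), (-108, 45), (-104, 44), (-100, 45), (-96, 43), (-92, 40), (-88, 34), (-84, 4), (-80, 35), (-76, 41), (-72, 43), (-68, 44), (-64, 44), (-60, 44), (-56, 43), (-52, 41), (-48, 38), (-44, 31), (-40, 33), (-36, 37), (-32, 41), (-28, 43), (-24, 43), (-20, 45), (-16, 45), (-12, 43), (-8, 41), (-4, 37), (0, 30), (4, 30), (8, 28)]
```

Call:
servo_tool([
  [0.4,0,0.001,0,0,0,0],
  [0.4,0,0.0015,0,0,0,0],
  [0.4,0,0.0015,0,0,0,0],
  [0.8,0,0.0015,0,0,0,0],
  [1,0,0.0015,0,0,0,0],
  [1,0,0.0015,0,0,0,0],
  [1,0,0.0015,-0.03,0,0,0],
  [1,0,0.0015,-0.08,0,0,0],
  [1,0,0.0015,-0.14,0,0,0],
  [1,0,0.0015,-0.2,0,0,0],
  [1,-0.05,-0.03,-0.24,0,0,0],
  [1,-0.1,-0.04,-0.27,0,0,0],
  [1,-0.1,-0.04,-0.27,0,0,0],
  [1,-0.1,-0.04,-0.27,0,0,0],
])

```text
clock: 58.18
position: [0.5071, -0.245, 0.2798]
ee_rot: [0.719, -0.695, 0.0, 0.0]
ft_force: [-0.3, -0.0, 0.1]
grip_width: 0.996
```

```bash
cat > chk.py <<'E'
from h import *
o=state()
p,d,T=shot('wrist','w9.png');C=cloud('wrist',d,T)
n=np.array([-A[1],A[0]]);P=C.reshape(-1,3);P=P[np.isfinite(P[:,0])]
L=np.c_[(P[:,:2]-I)@A,(P[:,:2]-I)@n,P[:,2]]
def rng(lo,hi,zl,zh):
    k=(L[:,0]>lo)&(L[:,0]<hi)&(abs(L[:,1])<.046)&(L[:,2]>zl)&(L[:,2]<zh);r=cv2.minAreaRect(L[k][:,:2].astype(np.float32));return k.sum(),np.round(r[0],4),np.round(r[1],4),round(r[2],1)
for lo,hi in((-.04,-.003),(-.082,-.045),(-.124,-.087)): print('barrel top',rng(lo,hi,.043,.06))
print('chock top',rng(-.2,-.13,.030,.04))
# valleys: height profile around centre
b=np.arange(-.2,.01,.002);k=abs(L[:,1])<.015
print([(int(round(x*1000)),round(float(np.median(L[k&(L[:,0]>=x)&(L[:,0]<x+.002),2]))*1000,1)) for x in b if (k&(L[:,0]>=x)&(L[:,0]<x+.002)).sum()>3])
print('lid');rects(C,.06,.075,box=(.36,.6,-.14,.12));rects(C,.08,.1,box=(.36,.6,-.14,.12),minpx=20)
E
python3 chk.py
```

```text
t 58.17 pos [ 0.5071 -0.245   0.2798] xyaw -88.09 tilt [-4.e-04 -4.e-04 -1.e+00] grip 0.996 F [-0.3 -0.   0.1] q [ 1.    0.25 -0.75  1.52  0.17  1.44 -1.3 ]
barrel top (np.int64(1405), array([-0.0215,  0.0012]), array([0.0614, 0.0264]), 89.1)
barrel top (np.int64(1261), array([-0.0629,  0.0006]), array([0.0263, 0.0602]), 0.2)
barrel top (np.int64(1142), array([-1.055e-01,  1.000e-04]), array([0.0258, 0.0599]), 0.3)
chock top (np.int64(1733), array([-0.152 , -0.0007]), array([0.06  , 0.0384]), 89.9)
[(-200, 6.0), (-198, 5.8), (-196, 6.3), (-194, 6.0), (-192, 6.0), (-190, 5.6), (-188, 5.9), (-186, 5.7), (-184, 5.4), (-182, 6.2), (-172, 33.5), (-170, 33.6), (-168, 33.6), (-166, 33.6), (-164, 33.5), (-162, 33.7), (-160, 33.8), (-158, 33.5), (-156, 33.4), (-154, 34.0), (-152, 33.4), (-150, 33.6), (-148, 33.5), (-146, 33.7), (-144, 33.8), (-142, 33.5), (-140, 33.6), (-138, 33.4), (-136, 31.6), (-134, 28.5), (-132, 25.6), (-130, 23.2), (-128, 22.2), (-124, 35.1), (-122, 39.2), (-120, 41.3), (-118, 43.0), (-116, 44.4), (-114, 45.2), (-112, 45.8), (-110, 46.1), (-108, 46.6), (-106, 46.6), (-1
[... 238 characters left out ...]
, 46.0), (-66, 46.3), (-64, 46.4), (-62, 46.4), (-60, 46.0), (-58, 45.6), (-56, 44.8), (-54, 43.8), (-52, 42.3), (-50, 40.6), (-48, 37.5), (-46, 32.7), (-44, 5.5), (-42, 32.1), (-40, 36.7), (-38, 38.9), (-36, 41.5), (-34, 43.0), (-32, 44.1), (-30, 45.0), (-28, 45.8), (-26, 46.0), (-24, 46.4), (-22, 46.4), (-20, 46.3), (-18, 45.9), (-16, 45.4), (-14, 44.7), (-12, 43.6), (-10, 42.0), (-8, 40.2), (-6, 38.0), (-4, 34.3), (-2, 28.7), (0, 31.4), (2, 31.6), (4, 31.7), (6, 31.5), (8, 31.5), (10, 31.1)]
lid
 n 9101 px [107 230] z 0.067 c [ 0.471  -0.0204] wh [0.1188 0.1198] ang 26.5 med [ 0.4762 -0.0246]
 n 421 px [ 94 239] z 0.092 c [ 0.4714 -0.0213] wh [0.0192 0.0188] ang 89.2 med [ 0.4725 -0.0242]
```

View pics/w9.png

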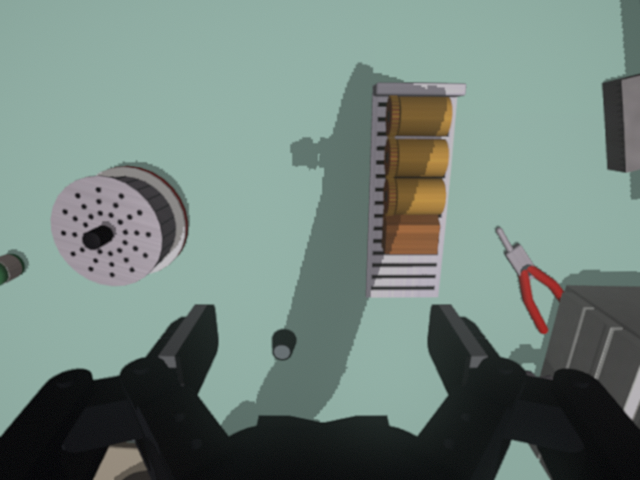

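Numerically the row touches and the chock sits 11–12 mm behind the last barrel's middle. One last overall look before handing in.

Run:
```python
from h import *
a,d,T=shot('scene');C=cloud('scene',d,T);b,_,_=shot('side')
A1=cv2.resize(a[130:300,240:490],(500,340));B=cv2.resize(b[180:450,270:440],(300,476))
o=np.zeros((480,800,3),np.uint8);o[:340,:500]=A1;o[:476,500:]=B;cv2.imwrite('pics/fin.png',o)
rects(C,.066,.08,box=(.35,.6,.25,.45),minpx=20);find('scene',['oiler','pliers'],T)
```

```text
n 109 px [422 159] z 0.072 c [0.4644 0.3523] wh [0.0141 0.0627] ang 31.0 med [0.4652 0.3522]
oiler 0.57 [0.41  0.143 0.037]
pliers 0.92 [0.733 0.236 0.012]
```

View pics/fin.png

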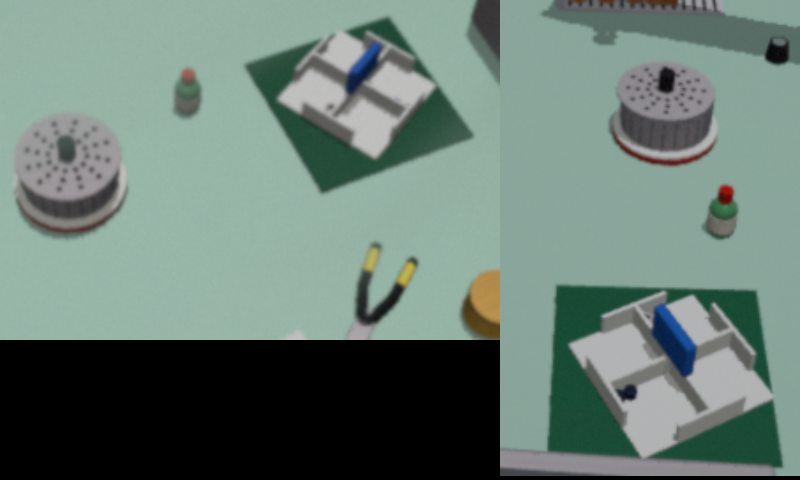

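The tray is flat on its felt with the brass bay empty and the nuts and screws in their own bays. The lid is seated, and the bottle and pliers haven't moved.

```bash
python3 -c "
from h import *
print(ticket.hand_in())"
```

```text
the job is handed in; nothing more can be done
None
```

The job is done and handed in at about 58 s on the robot clock. The system reports no verdict, so what follows is from my own last checks.

- **Lid:** I set it on the bench about 0.16 m from the basket. After the pour I put it back, within about 1 mm of centre, with its disc at the seated height.
- **Tray:** I tipped it 42° over the basket on its brass corner. It is back flat on the felt about where it stood, with the nuts and screws in their own bays.
- **Bushes:** Four were in the tray at the start. The brass bay is now empty, and none showed on the felt or the bench. I saw about four in the basket during the pour, but from two blurry crops only; the lid now hides them.
- **Barrels:** There were three. They lie at −21.5, −63 and −105.5 mm from the ledge, so they touch within measuring error. They are within about 1 mm of the board's middle and 1° of square.
- **Chock:** It had been knocked to a new place before I reached it, so I measured it again. It sits flat, with its toe about 11.5 mm past the last barrel's middle.
- **Pliers and oil bottle:** They read where they were at the start, within camera error.

None of the last checks failed. The static cameras read a few millimetres off the wrist camera, so I worked from the wrist camera's values.

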